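Set up the stirring roaster for garlic

TASK

Get the stirring roaster on the worktop going with the garlic. Before reaching into it, turn its heat dial fully anticlockwise to off; stand the stirring paddle on the drive spindle in the bowl and turn it until its hub drops fully home; then put in all the garlic bulbs, put the lid on so that it sits flush on the rim, and last turn the dial fully clockwise to its end stop. Leave the salt shaker, the pepper mill and the mug alone.

Things in the scene. Friction and masses are not known exactly. Their poses are not given: they have to be found in the camera images.
- cooker: stirring roaster, fixed: white housing with a sunk round bowl and a dial. Origin: under the bowl's centre, at worktop height; z up, x to its back, y to its left seen from the front. The housing spans x -114 to +114 mm and y -161 to +111 mm of the origin; deck 132 mm high. Behind and above it hangs a wall cabinet: front 0.60 m ahead of the robot, underside 0.46 m up
- bowl_floor (a point): centre of the bowl's floor, on the spindle's axis, 42 mm above the worktop; axes as the roaster's. The bowl is 184 mm wide inside, 95 mm deep, open above
- spindle_tip (a point): round tip of the pilot pin (10 mm thick) of the steel drive spindle in the bowl's middle, 49 mm above bowl_floor. Under the pin, 6 to 20 mm above the floor, a four-armed drive dog: a cross 30 mm across, arms 7 mm wide. Its angle is not reported (these axes are the roaster's) and differs every time. The spindle turns only with 0.12 N m or more
- bowl_rim (a point): centre of the bowl's mouth at the height of its rim, 137 mm above the worktop, 95 mm above bowl_floor; the rim is 193 mm across outside
- dial (a joint): heat dial of the roaster, turning about the vertical: 0 = off (anticlockwise end stop), grows as it is turned clockwise seen from above, 3.4 rad = full heat (clockwise end stop). It stays where it is left (friction 0.04 N m)
- dial_grip (a point): point on the dial's axis at grip height, 27 mm above the deck right of the bowl, 159 mm above the worktop. Its x axis lies along the grip bar and turns with the dial: black upright bar 40 mm long, 14 mm thick (along y), from 17 mm below to 11 mm above this point, on a disc 44 mm wide. White pointer mark at the bar's -x end; at off it points to the roaster's front
- paddle: black plastic stirring paddle, 220 g, standing upright; origin: centre of its underside, z up. Round hub 41 mm thick with a wing on top; two swept arms at its foot along its own +x and -x, 14 mm high, reaching out to 86 mm. In the hub's underside a blind hole for the pilot pin (1.2 mm clearance all round) and two crossed slots 12 mm wide, 16 mm deep, along its own x and y
- paddle_wing (a point): grip point of the paddle, 66 mm above its underside, axes as the paddle's: flat upright wing 44 mm long (x), 14 mm thick (y), from 56 to 78 mm above it. Over the pin it first rests on the dog, underside 20 mm above the bowl floor. Turned under 2 to 10 N or its own weight in a loose grip until the slots meet the dog (every 90 degrees, +-0.1 rad) it drops 14 mm and is home, 6 mm above the floor
- lid: round glass lid with steel rim, 350 g, 200 mm across; origin: centre of its underside, z up. A spigot under it, 173 mm wide, 8 mm deep, goes into the bowl; the lid's rim then rests on the bowl's rim, with its origin 8 mm below bowl_rim. On top a round black knob 37 mm thick, gripped 43 to 59 mm above the origin (top 62 mm)
- garlic_1: garlic bulb, about 58 mm wide and 58 mm high; origin: centre of its underside as it stands at the start. Two to four bulbs are present; absent ones read None
- garlic_2: garlic bulb like garlic_1
- garlic_3: garlic bulb like garlic_1
- garlic_4: garlic bulb like garlic_1
- salt_shaker: salt shaker 44 mm wide, 90 mm high, a bystander; origin: centre of its underside
- pepper_mill: wooden pepper mill 58 mm wide, 170 mm high, a bystander; origin: centre of its underside
- mug: white mug 97 mm high, a bystander behind the work; origin: underside

How it is judged:
By the outcome, as a careful person would: the job done as asked, in the order asked, and still so for the second after the job is handed in, with the robot touching nothing.
Of garlic_1, garlic_2, garlic_3, garlic_4 only 2 to 4 are there at a start; the rules pass over those that are not, and their reading is None.
At some moment in a run one of garlic_1, garlic_2, garlic_3, garlic_4, lid may be knocked a few centimetres aside while the robot is not near it.
It also fails if it takes over 210 s, if anything falls off the work surface, if the arm or the gripper's body presses on something with over 40 N, if the wrist force passes 120 N, or if a joint passes its speed limit or range.

ROBOT

A 6-joint arm with a two-finger parallel gripper is mounted at the origin on a cart in front of the work surface, level with it; the furniture and walls round the work are solid. World frame = base frame: x ahead of the robot, y to its left, z up, the work surface at z = 0. Lengths are in mm, angles in rad, forces in N, time in s.
With the tool pointing down it reaches from about 275 to 1000 mm from the base axis. Payload 8.4 kg.
Tool frame: the origin (TCP) lies on the mounting face of the last link; the fingertips stand 173 mm ahead of it and the grasp point (between the pads) lies 155 mm ahead of it; z points along the fingers, y is the line along which they close (so a half turn about z gives the same grasp; the last joint's range is limited). The gripper opens to 85 mm and grips with 20 to 120 N. Pads are 22 mm wide; open, the fingers measure 114 mm over their backs; the gripper's body (76 mm by 85 mm) begins 54 mm behind the grasp point. The pads swing forward as they close: fully open they stand 13 mm farther back than shut.
Start: joints at [1.124, 0.353, 1.633, -0, 1.155, -0.002], TCP at [268.923, 564.19, 404.681] pointing down, gripper open.
Joint ranges: [-2.63, 2.63], [-0.92, 2.1], [0.06, 2.66], [-1.3, 4.44], [0, 2.69], [-3.02, 3.02]. Speed limits (rad/s): [2.22, 2.22, 2.79, 3.14, 3.14, 3.14].

INTERFACE

Orientations are given as a rotation vector (axis times angle).
In Python, from plant import env gives the robot as it stands.
- The arm moves only by the tool move_arm, never from a script. Its argument "targets" is a list of rows, each an object with "xyz": the shift along the tool's x, y, z in m, a list of three; "roll": the turn about the tool's z in rad. A call has 1 to 20 rows; each row shifts and turns the commanded pose from where the row before left it, along the tool's axes as they then stand; what a row does not reach is not made up. A row lasts 1/12 s, in which the tool goes at most 41.7 mm and 7.16 degrees, less where a joint would pass 70% of its speed; a pose out of reach is approached as far as the arm can. A call with a gripper value outside its range is refused whole. "claw" is the opening, from -1 (shut) to 1 (fully open), set as the call begins (left out, the last holds). The fingers move at their own pace and stop on an object; "grip_force" is the grip in N (left out, the last holds). Time passes only in rows, so rows that do not move let the fingers close. It gives the time, the measured TCP pose, the force, the opening and the grip force at its end, in the units of the state.
- env.read_state(): the state, without advancing time (a new reading comes with each control period).
- env.read_camera(name): name is "side" or "top"; returns a dict with "pixels" (420x560x3 uint8, red, green, blue), "z_map" (420x560 float32, mm along the optical axis (not along the pixel's ray), 0 where there is no reading), "fx", "fy", "cx", "cy" (pixels), "rvec" (rotation vector, rad) and "tvec" (3), from world to camera coordinates, as OpenCV has them. Camera axes: x right, y down, z forward; pixel columns grow to the right and rows downward; lengths in mm; the calibration is good to about 2 mm. A picture is of the moment at which its call begins.
- env.sign_off(): hands the job in; it is judged then, once.
The state is a dict: "time": time; "q": joint angles; "qvel": joint speeds; "tau": joint torques, N m; "tcp_pos": TCP position; "orientation": TCP orientation; "force": force on the tool from outside, world axes, zero at the start; "moment": the same for the moment, N m; "gripper_width": finger opening in mm; "grip_force": force on a finger pad.
Only numpy, scipy, OpenCV 4.12 (cv2) and the standard library are available. Lean on these libraries where they do the work, as an engineer would, in place of code of your own. Each camera call takes 0.05 s, during which the arm holds its last target. There are 200 camera calls.

## Working session

There is one attempt and no reset: what is moved stays moved. The work goes in short steps, Python scripts to look and compute and a tool call to move; the robot and the scene stay as the last step left them, time stands still between calls to the robot, and variables do not carry over. Pictures are saved under pics/ and viewed, at most 14 in all, crops included, and the job is handed in when it is done.

Besides the shell and the picture viewer there is one more tool, called after "Call:" in YAML: its name, and indented under it one key for each argument. move_arm: Moves the arm, as the interface text tells. Its arguments: {"type":"object","properties":{"targets":{"type":"array","items":{"type":"object","properties":{"xyz":{"type":"array","items":{"type":"number"}},"roll":{"type":"number"}}}},"claw":{"type":"number"},"grip_force":{"type":"number"}},"required":["targets"]}

```bash
ls; mkdir -p pics; cat > h.py <<'E'
import numpy as np,cv2
from plant import env
def cam(n,save=None):
    c=env.read_camera(n)
    if save: cv2.imwrite('pics/'+save,c['pixels'][:,:,::-1])
    c['R']=cv2.Rodrigues(np.array(c['rvec'],float))[0]; c['t']=np.array(c['tvec'],float).ravel()
    z=c['z_map'].astype(float); v,u=np.mgrid[:z.shape[0],:z.shape[1]]
    P=np.stack([(u-c['cx'])/c['fx']*z,(v-c['cy'])/c['fy']*z,z],-1)
    c['W']=(P-c['t'])@c['R']; c['W'][z==0]=np.nan
    return c
def ray(c,u,v,h):
    d=np.array([(u-c['cx'])/c['fx'],(v-c['cy'])/c['fy'],1])@c['R']; o=-c['t']@c['R']
    return o+d*(h-o[2])/d[2]
E
python3 - <<'E'
from h import *
s=env.read_state(); print(s)
for n in ('top','side'):
    c=cam(n,n+'0.png'); print(n,-c['t']@c['R'],c['R'].round(2).tolist(),c['fx'])
    np.save(n+'0.npy',c['W'])
E
```

```text
pics
{'time': 0.0, 'q': array([ 1.12363303e+00,  3.53668275e-01,  1.63416782e+00,  2.87968931e-06,
        1.15518252e+00, -2.40755162e-03]), 'qvel': array([ 3.06775832e-06,  2.73178723e-04,  9.71418313e-05,  1.84289680e-03,
       -8.20598283e-04, -8.33714219e-04]), 'tau': array([ 3.71424339e-04, -6.05262709e+01, -3.42063046e+01,  8.65758375e-05,
        9.30223876e-03, -1.38168295e-05]), 'tcp_pos': array([268.79659274, 563.97524087, 403.93451818]), 'orientation': array([-6.92807840e-01, -3.06391969e+00,  2.18240129e-03]), 'force': array([ 0.52765978, -0.45886143,  0.46556711]), 'moment': array([-0.00479867,  0.01177789,  0.01992518]), 'grip_force': 0.0, 'gripper_width': 86.00925098137247}
top [-602.72490253 -105.73912539 1605.60682883] [[0.2, -0.98, 0.01], [-0.76, -0.17, -0.63], [0.62, 0.11, -0.78]] 502.774637856851
side [  -5.47077391 -276.1939921  1430.35104921] [[0.56, -0.83, 0.0], [-0.74, -0.5, -0.45], [0.37, 0.25, -0.89]] 472.8975670602842
```

View pics/top0.png

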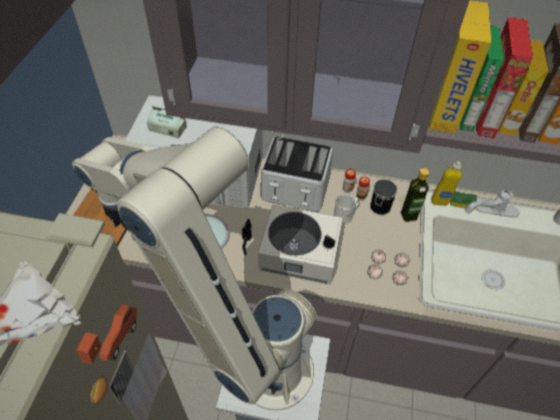

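View pics/side0.png

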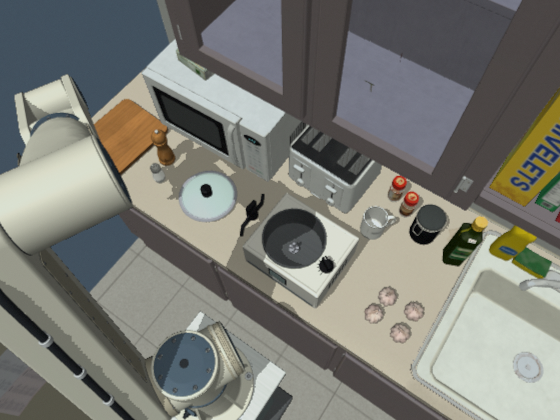

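The side view shows the lid (207,195), paddle (250,212), bowl (293,240), dial (326,265), four garlic bulbs around (393,313), mug (376,222), mill (163,147) and salt (157,173). The top view has the same items, with the lid half hidden by the arm.

```bash
cat > m.py <<'E'
from h import *
c=cam('side','s1.png'); W=c['W']; hsv=cv2.cvtColor(c['pixels'],cv2.COLOR_RGB2HSV)
t=cam('top','t1.png')
def box(b): m=np.zeros(W.shape[:2],bool); m[b[1]:b[3],b[0]:b[2]]=1; return m
print('worktop z', W[300,350], 'deck', W[265,290],W[282,315])
# garlic
for (u,v) in [(388,297),(373,313),(414,311),(401,332)]:
    m=box((u-14,v-14,u+15,v+15))&(W[...,2]>8)&(W[...,2]<75); p=W[m]; print('garlic',u,v,m.sum(),((p.min(0)+p.max(0))/2).round(),p.max(0).round())
# lid knob & rim
dark=hsv[...,2]<60
for n,b in (('knob',(195,180,222,202)),('dial',(315,254,340,274)),('paddle',(235,190,270,240))):
    m=box(b)&dark&(W[...,2]>3); p=W[m]; print(n,m.sum(),p.mean(0).round(),p.min(0).round(),p.max(0).round())
m=box((170,165,245,225))&(W[...,2]>8)&(W[...,2]<38); p=W[m]; print('lid',np.percentile(p,[1,50,99],axis=0).round())
# bowl rim : height>133 points white
m=box((235,185,365,310))&(W[...,2]>125)&(W[...,2]<150); p=W[m]; print('deck',np.median(p[:,2]));r=cv2.minAreaRect(p[:,:2].astype(np.float32)); print(r)
cv2.imwrite('pics/crop1.png',cv2.resize(c['pixels'][165:315,170:370,::-1],(800,600),interpolation=cv2.INTER_CUBIC))
E
python3 m.py
```

```text
worktop z [ 436.10475139 -204.65442565   -1.33374301] deck [414.50419294   4.93763801  37.14773517] [ 384.31712696 -101.62355127  130.07453841]
garlic 388 297 317 [ 488. -292.   33.] [ 543. -260.   57.]
garlic 373 313 325 [ 444. -286.   39.] [ 487. -259.   61.]
garlic 414 311 294 [ 487. -382.   35.] [ 531. -352.   60.]
garlic 401 332 314 [ 443. -378.   38.] [ 489. -350.   62.]
knob 108 [468. 379.  56.] [453. 364.  24.] [486. 400.  68.]
dial 156 [ 438. -104.  153.] [ 419. -137.   80.] [467. -82. 174.]
paddle 395 [480. 184.  56.] [408.  98.   7.] [581. 235. 143.]
lid [[378. 288.   8.]
 [462. 372.  19.]
 [569. 476.  33.]]
deck 132.5009198772814
((540.4053955078125, -2.660186767578125), (271.9562683105469, 382.6889343261719), 88.61032104492188)
```

View pics/crop1.png

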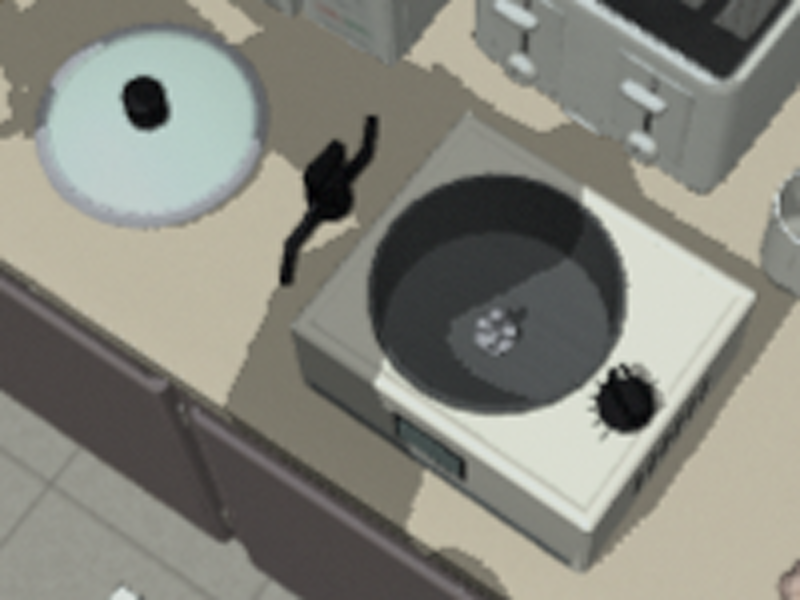

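The crop (4×, offset 170,165) shows the lid knob at crop (147,102), the paddle wing at (325,178), the spindle in the bowl at (497,328) and the dial at (627,400). Next I'll measure each of these properly.

```bash
cat > m2.py <<'E'
from h import *
from scipy.optimize import least_squares
def circ(p,r=None):
    f=lambda q:np.hypot(p[:,0]-q[0],p[:,1]-q[1])-(r or q[2])
    s=least_squares(f,[p[:,0].mean(),p[:,1].mean(),90],loss='soft_l1',f_scale=2); return s.x.round(1),np.abs(s.fun).mean().round(2)
for n in ('side','top'):
    c=cam(n); W=c['W']; hsv=cv2.cvtColor(c['pixels'],cv2.COLOR_RGB2HSV); 
    print(n)
    # bowl: points below deck inside
    ex=[400,-100] 
    near=(np.abs(W[...,0]-455)<190)&(np.abs(W[...,1])<160)
    deck=near&(np.abs(W[...,2]-132.5)<4)
    # bowl mask: dark pixels w/ depth reading 35..137 
    g=((hsv[...,2]<105)&near).astype(np.uint8)
    k,l,st,ce=cv2.connectedComponentsWithStats(g); i=1+np.argmax(st[1:,4]); print(st[i],ce[i])
    cs,_=cv2.findContours((l==i).astype(np.uint8),cv2.RETR_EXTERNAL,cv2.CHAIN_APPROX_NONE)
    ct=max(cs,key=len)[:,0]; h=cv2.convexHull(ct)[:,0]
    p=np.array([ray(c,u,v,136)[:2] for u,v in h]); print('bowl',circ(p),circ(p,92))
    fl=near&(np.abs(W[...,2]-42)<4)&(l==i); print('floor z',np.median(W[fl][:,2]) if fl.any() else None)
    p=W[deck]; print('deck',cv2.minAreaRect(p[:,:2].astype(np.float32)),np.percentile(p,[.5,99.5],axis=0).round())
    # dial bar
    m=near&(W[...,2]>160)&(W[...,2]<178)&(np.hypot(W[...,0]-435,W[...,1]+105)<45)
    print('dial',m.sum(),W[m].mean(0).round(1),cv2.minAreaRect(W[m][:,:2].astype(np.float32)))
    vv,uu=np.nonzero(m); print('px',uu.min(),uu.max(),vv.min(),vv.max())
    u0,v0=int(uu.mean()),int(vv.mean())
    cv2.imwrite(f'pics/dial_{n}.png',cv2.resize(c['pixels'][v0-16:v0+20,u0-20:u0+20,::-1],(400,360),interpolation=cv2.INTER_CUBIC)); print('crop off',u0-20,v0-16)
    # paddle wing (z 70..82)
    m=(hsv[...,2]<70)&(W[...,2]>66)&(W[...,2]<86)&(np.abs(W[...,0]-490)<80)&(np.abs(W[...,1]-180)<70)&(W[...,1]>135)
    print('wing',m.sum(),W[m].mean(0).round(1),cv2.minAreaRect(W[m][:,:2].astype(np.float32)) if m.any() else 0)
    m=(hsv[...,2]<70)&(W[...,2]>5)&(W[...,2]<20)&(np.abs(W[...,0]-490)<110)&(np.abs(W[...,1]-180)<80)
    m=(hsv[...,2]<70)&(W[...,2]>4)&(W[...,2]<22)&(np.abs(W[...,0]-490)<110)&(np.abs(W[...,1]-180)<70)
    if m.any(): print('arms',m.sum(),W[m].min(0).round(),W[m].max(0).round(),W[m][W[m][:,0].argmin()].round(),W[m][W[m][:,0].argmax()].round())
    m=(hsv[...,2]<70)&(W[...,2]>52)&(W[...,2]<70)&(np.hypot(W[...,0]-468,W[...,1]-380)<40)
    if m.any(): q=W[m];q=q[q[:,2]>57];print('knob top',len(q),q.mean(0).round(1),q.max(0).round(),q.min(0).round())
E
python3 m2.py; python3 -c "
import cv2,numpy as np
a=cv2.imread('pics/dial_side.png');b=cv2.imread('pics/dial_top.png');cv2.imwrite('pics/dials.png',np.hstack([a,b]))"
```

```text
side
[ 280    0  121  172 8791] [320.03230577  69.87953589]
bowl (array([1174.5,  121.2,  386.4]), np.float64(23.32)) (array([883. , 159.7,  90. ]), np.float64(181.13))
floor z None
deck ((462.3160705566406, -1.4796295166015625), (271.1119079589844, 227.36376953125), 88.47337341308594) [[ 349. -135.  129.]
 [ 575.  133.  136.]]
dial 76 [ 439.5 -103.2  168.5] ((440.61553955078125, -103.89970397949219), (39.92511749267578, 15.466582298278809), 64.51685333251953)
px 322 332 256 270
crop off 306 246
wing 66 [497.3 213.9  76.3] ((498.69378662109375, 214.16127014160156), (16.566720962524414, 42.176212310791016), 89.09706115722656)
arms 126 [416. 196.   4.] [583. 235.  22.] [416. 203.  12.] [583. 235.   5.]
knob top 74 [469.6 380.8  62.3] [485. 397.  69.] [451. 364.  57.]
top
[ 267    0  101  145 7349] [297.84406042  72.66634916]
bowl (array([1532.5,   86.5,  567.9]), np.float64(26.73)) (array([1051.1,   92.9,   90. ]), np.float64(240.81))
floor z None
deck ((463.7269592285156, 3.58428955078125), (270.369140625, 234.9178009033203), 88.63558959960938) [[ 348. -132.  129.]
 [ 578.  139.  136.]]
dial 49 [440.9 -98.7 169.5] ((441.7352294921875, -98.06358337402344), (36.6605224609375, 17.77130126953125), 60.27663803100586)
px 324 334 234 243
crop off 309 222
wing 41 [495.5 218.7  77.3] ((498.1514587402344, 219.4944305419922), (14.586615562438965, 48.03432083129883), 89.93698120117188)
arms 59 [416. 201.   5.] [579. 237.  22.] [416. 208.  16.] [579. 233.  13.]
```

View pics/dials.png

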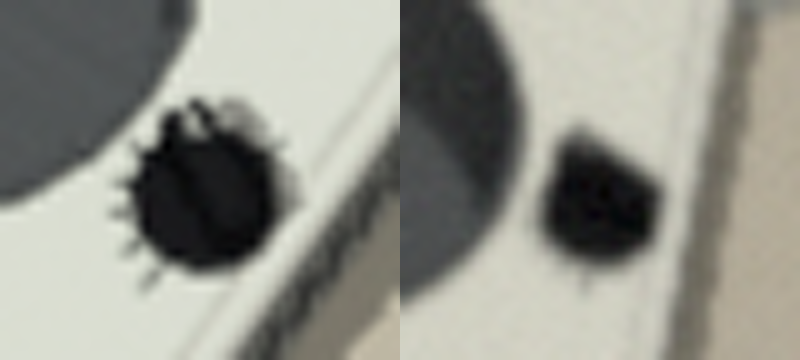

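The crops show the dial's white mark at its back-left end (side pixel about 326,257). The bar therefore lies at about 63° in the world and the dial stands near 2.0 rad.

```bash
cat > m3.py <<'E'
from h import *
from m2 import circ
E
sed -i 's/^for n in/if __name__=="__main__":\n  for n in/; ' m2.py; python3 - <<'E'
s=open('m2.py').read(); a,b=s.split('  for n in',1); h,r=b.split('\n',1)
open('m2.py','w').write(a+'  for n in'+h+'\n'+'\n'.join('  '+l for l in r.split('\n')))
E
cat > m3.py <<'E'
from h import *
from m2 import circ
for n in ('side','top'):
    c=cam(n); W=c['W']; hsv=cv2.cvtColor(c['pixels'],cv2.COLOR_RGB2HSV); print(n)
    b=((hsv[...,2]<120)&(np.hypot(W[...,0]-463,W[...,1]-26)<110)&(W[...,2]<145)&(W[...,2]>30)).astype(np.uint8)
    k,l,st,ce=cv2.connectedComponentsWithStats(b); i=1+np.argmax(st[1:,4]); b=(l==i).astype(np.uint8)
    h=cv2.convexHull(max(cv2.findContours(b,cv2.RETR_EXTERNAL,cv2.CHAIN_APPROX_NONE)[0],key=len))[:,0]
    p=np.array([ray(c,u,v,137)[:2] for u,v in h]); print('bowl',st[i],circ(p),circ(p,94))
    # spindle: bright pixels in bowl
    s=(b==0)|(hsv[...,2]>110); m=(hsv[...,2]>110)&(np.hypot(W[...,0]-463,W[...,1]-26)<55)&(W[...,2]<100); q=W[m]; print('spindle',m.sum(),q.mean(0).round(1),q.min(0).round(),q.max(0).round())
    z=(np.nan_to_num(W[...,2])>22)&(W[...,2]<72)&(W[...,0]>400)&(W[...,0]<570)&(W[...,1]<-210)&(W[...,1]>-450)
    k,l,st,ce=cv2.connectedComponentsWithStats(z.astype(np.uint8))
    for i in range(1,k):
        if st[i,4]>30:
            q=W[l==i]; top=q[q[:,2]>q[:,2].max()-8]; print('garlic',st[i,4],circ(q[q[:,2]<45][:,:2]),((q.min(0)+q.max(0))/2).round(),q.max(0).round(),top.mean(0).round())
    m=(hsv[...,2]<70)&(np.hypot(W[...,0]-498,W[...,1]-216)<32); print('hub z',np.histogram(W[m][:,2],bins=range(0,90,6))[0])
    y=W[m]; print(np.round(y[(y[:,2]>40)&(y[:,2]<66)],0)[::3].tolist())
E
python3 m3.py
```

```text
side
bowl [ 262  208   64   60 3007] (array([463. ,  25.7,  96.6]), np.float64(0.63)) (array([462.6,  25.8,  90. ]), np.float64(2.6))
spindle 59 [461.4  25.3  56.5] [449.  10.  38.] [482.  44.  96.]
garlic 257 (array([ 499.9, -293.8,   20.4]), np.float64(4.33)) [ 501. -293.   39.] [ 530. -266.   56.] [ 497. -293.   51.]
garlic 270 (array([ 504.4, -381.3,   20.3]), np.float64(4.75)) [ 505. -382.   39.] [ 533. -352.   56.] [ 504. -379.   51.]
garlic 266 (array([ 431.1, -286.4,   20.5]), np.float64(4.44)) [ 432. -286.   41.] [ 460. -259.   59.] [ 439. -289.   54.]
garlic 276 (array([ 424.8, -377.4,   20.5]), np.float64(4.03)) [ 426. -378.   41.] [ 451. -349.   60.] [ 426. -370.   55.]
hub z [ 0  7 13 13 16  9 10 12 17 22 10  7 35 20]
[[518.0, 209.0, 63.0], [499.0, 232.0, 53.0], [514.0, 207.0, 57.0], [513.0, 206.0, 53.0], [506.0, 205.0, 59.0], [496.0, 209.0, 62.0], [504.0, 203.0, 56.0], [491.0, 209.0, 63.0], [500.0, 201.0, 57.0], [478.0, 220.0, 65.0], [493.0, 208.0, 54.0], [499.0, 200.0, 53.0], [478.0, 216.0, 63.0], [489.0, 209.0, 54.0], [494.0, 201.0, 53.0], [504.0, 197.0, 41.0], [483.0
[... 395 characters left out ...]
285.   43.] [ 528. -254.   64.] [ 467. -287.   59.]
garlic 161 (array([ 506.2, -375.5,   21.3]), np.float64(4.31)) [ 505. -375.   40.] [ 535. -348.   58.] [ 508. -370.   53.]
garlic 172 (array([ 426.5, -372.6,   21.3]), np.float64(4.74)) [ 427. -373.   44.] [ 454. -346.   65.] [ 424. -365.   62.]
hub z [ 1  3 11 10 13 15  9  8 13 14  7  9 13 20]
[[510.0, 214.0, 62.0], [504.0, 209.0, 66.0], [503.0, 212.0, 60.0], [497.0, 235.0, 55.0], [501.0, 204.0, 58.0], [493.0, 210.0, 60.0], [490.0, 233.0, 50.0], [489.0, 209.0, 59.0], [493.0, 234.0, 41.0], [482.0, 219.0, 59.0], [492.0, 210.0, 48.0], [483.0, 232.0, 48.0], [483.0, 216.0, 53.0], [489.0, 206.0, 47.0], [482.0, 220.0, 47.0], [482.0, 216.0, 42.0]]
```

```bash
cat > go.py <<'E'
# usage: go.py x y zgrasp yaw(deg of tool y)  -> total shift in tool axes, roll, rows needed
import sys; from h import *
def go(x,y,z,yaw,quiet=False):
    s=env.read_state(); R=cv2.Rodrigues(s['orientation'])[0]
    d=R.T@(np.array([x,y,z+155.])-s['tcp_pos'])/1000
    cy=np.degrees(np.arctan2(R[1,1],R[0,1])); dr=np.radians((cy-yaw+90)%180-90)
    print('t %.1f grasp'%s['time'],(s['tcp_pos']-[0,0,155]).round(1),'yaw %.1f'%cy,'tilt',R[:,2].round(3),'q6 %.2f'%s['q'][5],'F',s['force'].round(1),'w %.1f'%s['gripper_width'])
    print('shift',d.round(4),'/rows:',int(np.ceil(np.linalg.norm(d)/.04)),' roll %.3f'%dr,'alt %.3f'%(dr-np.sign(dr)*np.pi))
if __name__=='__main__': go(*map(float,sys.argv[1:]))
E
python3 go.py 440.5 -101 230 -26
```

```text
t 0.4 grasp [268.9 564.2 249.6] yaw 64.5 tilt [-0. -0. -1.] q6 -0.00 F [-0.1  0.3 -0. ] w 85.5
shift [-0.4411 -0.5266  0.0197] /rows: 18  roll -1.562 alt 1.580
```

Call:
move_arm:
  targets:
    - {"xyz": [-0.022, -0.0263, 0.001]}
    - {"xyz": [-0.022, -0.0263, 0.001]}
    - {"xyz": [-0.022, -0.0263, 0.001]}
    - {"xyz": [-0.022, -0.0263, 0.001]}
    - {"xyz": [-0.022, -0.0263, 0.001]}
    - {"xyz": [-0.022, -0.0263, 0.001]}
    - {"xyz": [-0.022, -0.0263, 0.001]}
    - {"xyz": [-0.022, -0.0263, 0.001]}
    - {"xyz": [-0.022, -0.0263, 0.001]}
    - {"xyz": [-0.022, -0.0263, 0.001]}
    - {"xyz": [-0.022, -0.0263, 0.001]}
    - {"xyz": [-0.022, -0.0263, 0.001]}
    - {"xyz": [-0.022, -0.0263, 0.001]}
    - {"xyz": [-0.022, -0.0263, 0.001]}
    - {"xyz": [-0.022, -0.0263, 0.001]}
    - {"xyz": [-0.022, -0.0263, 0.001]}
    - {"xyz": [-0.022, -0.0263, 0.001]}
    - {"xyz": [-0.022, -0.0263, 0.001]}
    - {"xyz": [-0.022, -0.0263, 0.001]}
    - {"xyz": [-0.022, -0.0263, 0.001]}
  claw: 0.0
  grip_force: 40

```text
invalid input at $.targets[0]: expected keys xyz, roll
```

Call:
move_arm:
  targets:
    - {"xyz": [0, 0, 0], "roll": 0.113}
    - {"xyz": [0, 0, 0], "roll": 0.113}
    - {"xyz": [0, 0, 0], "roll": 0.113}
    - {"xyz": [0, 0, 0], "roll": 0.113}
    - {"xyz": [0, 0, 0], "roll": 0.113}
    - {"xyz": [0, 0, 0], "roll": 0.113}
    - {"xyz": [0, 0, 0], "roll": 0.113}
    - {"xyz": [0, 0, 0], "roll": 0.113}
    - {"xyz": [0, 0, 0], "roll": 0.113}
    - {"xyz": [0, 0, 0], "roll": 0.113}
    - {"xyz": [0, 0, 0], "roll": 0.113}
    - {"xyz": [0, 0, 0], "roll": 0.113}
    - {"xyz": [0, 0, 0], "roll": 0.113}
    - {"xyz": [0, 0, 0], "roll": 0.111}
    - {"xyz": [0, 0, 0]}
    - {"xyz": [0, 0, 0]}

```text
invalid input at $.targets[14]: expected keys xyz, roll
```

```bash
python3 go.py 440.5 -101 172 -26; python3 - <<'E'
from h import *
c=cam('side');t=cam('top')
a=cv2.resize(c['pixels'][190:310,240:400,::-1],(400,300),interpolation=cv2.INTER_CUBIC)
b=cv2.resize(t['pixels'][160:280,250:410,::-1],(400,300),interpolation=cv2.INTER_CUBIC)
cv2.imwrite('pics/d2.png',np.hstack([a,b]))
E
```

```text
t 0.4 grasp [268.9 564.2 249.6] yaw 64.5 tilt [-0. -0. -1.] q6 -0.00 F [-0.1  0.3 -0. ] w 85.5
shift [-0.4411 -0.5266  0.0777] /rows: 18  roll -1.562 alt 1.580
```

View pics/d2.png

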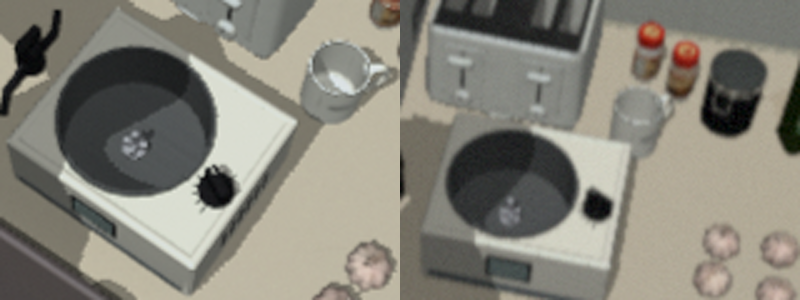

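Both calls were refused because every row needs a roll, so the arm hasn't moved. The picture shows the dial unobstructed at (215,185) in the left half and (597,205) in the right.

Call:
move_arm:
  targets:
    - {"xyz": [-0.0221, -0.0263, 0.001], "roll": 0}
    - {"xyz": [-0.0221, -0.0263, 0.001], "roll": 0}
    - {"xyz": [-0.0221, -0.0263, 0.001], "roll": 0}
    - {"xyz": [-0.0221, -0.0263, 0.001], "roll": 0}
    - {"xyz": [-0.0221, -0.0263, 0.001], "roll": 0}
    - {"xyz": [-0.0221, -0.0263, 0.001], "roll": 0}
    - {"xyz": [-0.0221, -0.0263, 0.001], "roll": 0}
    - {"xyz": [-0.0221, -0.0263, 0.001], "roll": 0}
    - {"xyz": [-0.0221, -0.0263, 0.001], "roll": 0}
    - {"xyz": [-0.0221, -0.0263, 0.001], "roll": 0}
    - {"xyz": [-0.0221, -0.0263, 0.001], "roll": 0}
    - {"xyz": [-0.0221, -0.0263, 0.001], "roll": 0}
    - {"xyz": [-0.0221, -0.0263, 0.001], "roll": 0}
    - {"xyz": [-0.0221, -0.0263, 0.001], "roll": 0}
    - {"xyz": [-0.0221, -0.0263, 0.001], "roll": 0}
    - {"xyz": [-0.0221, -0.0263, 0.001], "roll": 0}
    - {"xyz": [-0.0221, -0.0263, 0.001], "roll": 0}
    - {"xyz": [-0.0221, -0.0263, 0.001], "roll": 0}
    - {"xyz": [-0.0221, -0.0263, 0.001], "roll": 0}
    - {"xyz": [-0.0221, -0.0263, 0.001], "roll": 0}
  claw: 0.0
  grip_force: 40

```text
time: 2.17
tcp_pos: [441.6, -102.7, 384.9]
orientation: [0.693, 3.063, 0.0]
force: [0.7, 0.6, 1.0]
gripper_width: 42.8
grip_force: 0.0
```

Call:
move_arm:
  targets:
    - {"xyz": [0, 0, 0], "roll": 0.113}
    - {"xyz": [0, 0, 0], "roll": 0.113}
    - {"xyz": [0, 0, 0], "roll": 0.113}
    - {"xyz": [0, 0, 0], "roll": 0.113}
    - {"xyz": [0, 0, 0], "roll": 0.113}
    - {"xyz": [0, 0, 0], "roll": 0.113}
    - {"xyz": [0, 0, 0], "roll": 0.113}
    - {"xyz": [0, 0, 0], "roll": 0.113}
    - {"xyz": [0, 0, 0], "roll": 0.113}
    - {"xyz": [0, 0, 0], "roll": 0.113}
    - {"xyz": [0, 0, 0], "roll": 0.113}
    - {"xyz": [0, 0, 0], "roll": 0.113}
    - {"xyz": [0, 0, 0], "roll": 0.113}
    - {"xyz": [0, 0, 0], "roll": 0.111}
    - {"xyz": [0, 0, 0], "roll": 0}
    - {"xyz": [0, 0, 0], "roll": 0}

```text
time: 3.5
tcp_pos: [441.6, -100.8, 384.8]
orientation: [2.661, 1.669, 0.0]
force: [0.2, 0.9, 1.0]
gripper_width: 43.1
grip_force: 0.0
```

```bash
python3 go.py 440.5 -101 172 -26; python3 - <<'E'
from h import *
c=cam('side');t=cam('top')
a=cv2.resize(c['pixels'][190:310,240:400,::-1],(400,300),interpolation=cv2.INTER_CUBIC)
b=cv2.resize(t['pixels'][160:280,250:410,::-1],(400,300),interpolation=cv2.INTER_CUBIC)
cv2.imwrite('pics/d3.png',np.hstack([a,b]))
E
```

```text
t 3.5 grasp [ 441.6 -100.8  229.8] yaw -25.8 tilt [ 0. -0. -1.] q6 0.22 F [0.2 0.9 1. ] w 43.1
shift [-0.0006 -0.0009  0.0578] /rows: 2  roll 0.003 alt -3.138
```

View pics/d3.png

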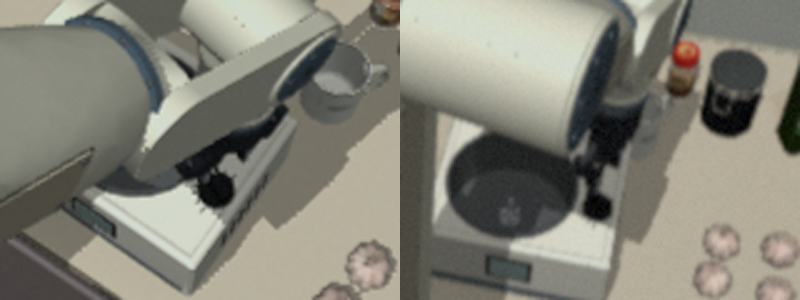

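The left half shows the gripper just above the dial at (215,185); in the right half it is at (597,190), with the arm hiding much of the scene. I'll descend onto the bar and close gently.

Call:
move_arm:
  targets:
    - {"xyz": [-0.0005, -0.0009, 0.02], "roll": 0}
    - {"xyz": [0, 0, 0.02], "roll": 0}
    - {"xyz": [0, 0, 0.02], "roll": 0}
    - {"xyz": [0, 0, 0.008], "roll": 0}
    - {"xyz": [0, 0, 0], "roll": 0}
    - {"xyz": [0, 0, 0], "roll": 0}
  grip_force: 20

```text
time: 4.1
tcp_pos: [440.7, -100.9, 316.9]
orientation: [-2.663, -1.666, 0.001]
force: [0.8, -0.6, 1.2]
gripper_width: 42.2
grip_force: 0.0
```

Call:
move_arm:
  targets:
    - {"xyz": [0, 0, 0], "roll": 0}
    - {"xyz": [0, 0, 0], "roll": 0}
    - {"xyz": [0, 0, 0], "roll": 0}
    - {"xyz": [0, 0, 0], "roll": 0}
    - {"xyz": [0, 0, 0], "roll": 0}
    - {"xyz": [0, 0, 0], "roll": 0}
  claw: -1

```text
time: 4.6
tcp_pos: [440.9, -101.0, 317.7]
orientation: [2.663, 1.664, 0.002]
force: [-1.5, -0.1, 6.0]
gripper_width: 13.6
grip_force: 25.0
```

```bash
python3 go.py 440.5 -101 160 -26; python3 -c "
from plant import env
print(env.read_state()['moment'])"
```

```text
t 4.6 grasp [ 440.9 -101.   162.7] yaw -26.0 tilt [ 0.002 -0.    -1.   ] q6 0.23 F [-1.5 -0.1  6. ] w 13.6
shift [-0.0002 -0.0003  0.0027] /rows: 1  roll -0.000 alt 3.141
[0.03116476 0.25439494 0.00352485]
```

Call:
move_arm:
  targets:
    - {"xyz": [0, 0, -0.001], "roll": -0.05}
    - {"xyz": [0, 0, 0], "roll": -0.11}
    - {"xyz": [0, 0, 0], "roll": -0.11}
    - {"xyz": [0, 0, 0], "roll": -0.11}
    - {"xyz": [0, 0, 0], "roll": -0.11}
    - {"xyz": [0, 0, 0], "roll": -0.11}
    - {"xyz": [0, 0, 0], "roll": -0.11}
    - {"xyz": [0, 0, 0], "roll": -0.11}
    - {"xyz": [0, 0, 0], "roll": -0.11}
    - {"xyz": [0, 0, 0], "roll": -0.11}
    - {"xyz": [0, 0, 0], "roll": -0.11}
    - {"xyz": [0, 0, 0], "roll": -0.11}
    - {"xyz": [0, 0, 0], "roll": -0.11}
    - {"xyz": [0, 0, 0], "roll": -0.11}
    - {"xyz": [0, 0, 0], "roll": -0.11}
    - {"xyz": [0, 0, 0], "roll": -0.11}
    - {"xyz": [0, 0, 0], "roll": -0.11}
    - {"xyz": [0, 0, 0], "roll": -0.1}
    - {"xyz": [0, 0, 0], "roll": 0}
    - {"xyz": [0, 0, 0], "roll": 0}
  grip_force: 40

```text
time: 6.27
tcp_pos: [440.3, -101.2, 317.8]
orientation: [-0.184, -3.136, 0.001]
force: [-2.7, -4.8, -0.8]
gripper_width: 13.3
grip_force: 42.3
```

```bash
python3 go.py 440.5 -101 160 -26; python3 -c "
from plant import env
print(env.read_state()['moment'])"
```

```text
t 6.3 grasp [ 440.3 -101.2  162.8] yaw 83.3 tilt [-0.    -0.001 -1.   ] q6 -1.68 F [-2.7 -4.8 -0.8] w 13.3
shift [-0.0001  0.0002  0.0028] /rows: 1  roll -1.234 alt 1.907
[-0.88694421  0.34030095  0.03939238]
```

Call:
move_arm:
  targets:
    - {"xyz": [0, 0, 0], "roll": -0.04}
    - {"xyz": [0, 0, 0], "roll": -0.04}
    - {"xyz": [0, 0, 0], "roll": -0.03}
    - {"xyz": [0, 0, 0], "roll": 0}
    - {"xyz": [0, 0, 0], "roll": 0}

```text
time: 6.68
tcp_pos: [440.4, -101.2, 317.8]
orientation: [-0.013, -3.141, 0.001]
force: [-2.6, -5.6, -1.0]
gripper_width: 13.3
grip_force: 42.6
```

```bash
python3 go.py 440.5 -101 160 -26; python3 -c "
from plant import env
print(env.read_state()['moment'])"
```

```text
t 6.7 grasp [ 440.4 -101.2  162.8] yaw 89.5 tilt [-0.    -0.001 -1.   ] q6 -1.79 F [-2.6 -5.6 -1. ] w 13.3
shift [-0.0001  0.0002  0.0028] /rows: 1  roll -1.126 alt 2.016
[-0.90651004  0.36694091 -0.1027649 ]
```

Call:
move_arm:
  targets:
    - {"xyz": [0, 0, 0], "roll": -0.03}
    - {"xyz": [0, 0, 0], "roll": -0.03}
    - {"xyz": [0, 0, 0], "roll": 0}
    - {"xyz": [0, 0, 0], "roll": 0}

```text
time: 7.02
tcp_pos: [440.4, -101.3, 317.9]
orientation: [0.077, -3.14, 0.001]
force: [-2.7, -6.1, -0.4]
gripper_width: 13.5
grip_force: 58.6
```

```bash
python3 go.py 440.5 -101 160 -26; python3 -c "
from plant import env
print(env.read_state()['moment'])"
```

```text
t 7.0 grasp [ 440.4 -101.3  162.9] yaw 92.8 tilt [-0. -0. -1.] q6 -1.85 F [-2.7 -6.1 -0.4] w 13.5
shift [-0.0002  0.0003  0.0029] /rows: 1  roll -1.068 alt 2.074
[-1.00505709  0.48927521 -1.17536202]
```

Call:
move_arm:
  targets:
    - {"xyz": [0, 0, 0], "roll": -0.0}
    - {"xyz": [0, 0, 0], "roll": 0.045}
    - {"xyz": [0, 0, 0], "roll": 0}

```text
time: 7.27
tcp_pos: [440.4, -101.3, 317.8]
orientation: [0.004, -3.141, 0.001]
force: [-1.4, -6.3, -0.6]
gripper_width: 13.1
grip_force: 44.5
```

Call:
move_arm:
  targets:
    - {"xyz": [0, 0, 0], "roll": 0}
    - {"xyz": [0, 0, 0], "roll": 0}
    - {"xyz": [0, 0, 0], "roll": 0}
    - {"xyz": [0, 0, 0], "roll": 0}
    - {"xyz": [0, 0, -0.03], "roll": 0}
    - {"xyz": [0, 0, -0.04], "roll": 0}
    - {"xyz": [0, 0, -0.02], "roll": 0}
    - {"xyz": [0, 0, 0], "roll": 0}
  claw: 0

```text
time: 7.93
tcp_pos: [442.0, -101.0, 412.2]
orientation: [-0.015, 3.134, -0.002]
force: [1.1, -0.8, 1.2]
gripper_width: 42.7
grip_force: 0.0
```

```bash
python3 go.py 498.3 216.8 150 90
```

```text
t 7.9 grasp [ 442.  -101.   257.2] yaw 90.6 tilt [ 0.008 -0.002 -1.   ] q6 -1.81 F [ 1.1 -0.8  1.2] w 42.7
shift [-0.0585  0.3175  0.1072] /rows: 9  roll 0.010 alt -3.132
```

Call:
move_arm:
  targets:
    - {"xyz": [-0.0058, 0.0318, 0], "roll": 0}
    - {"xyz": [-0.0058, 0.0318, 0], "roll": 0}
    - {"xyz": [-0.0058, 0.0318, 0], "roll": 0}
    - {"xyz": [-0.0058, 0.0318, 0], "roll": 0}
    - {"xyz": [-0.0058, 0.0318, 0], "roll": 0}
    - {"xyz": [-0.0058, 0.0318, 0], "roll": 0}
    - {"xyz": [-0.0058, 0.0318, 0], "roll": 0}
    - {"xyz": [-0.0058, 0.0318, 0], "roll": 0}
    - {"xyz": [-0.0058, 0.0318, 0], "roll": 0}
    - {"xyz": [-0.0058, 0.0318, 0], "roll": 0}
    - {"xyz": [0, 0, 0.03], "roll": 0}
    - {"xyz": [0, 0, 0.03], "roll": 0}
    - {"xyz": [0, 0, 0.03], "roll": 0}
    - {"xyz": [0, 0, 0.017], "roll": 0.01}
    - {"xyz": [0, 0, 0], "roll": 0}
    - {"xyz": [0, 0, 0], "roll": 0}

```text
time: 9.27
tcp_pos: [494.9, 217.7, 299.7]
orientation: [0.0, -3.139, 0.002]
force: [-0.1, 0.1, 0.4]
gripper_width: 42.9
grip_force: 0.0
```

```bash
python3 go.py 498.3 216.8 74 90;  python3 - <<'E'
from h import *
c=cam('side');t=cam('top')
a=cv2.resize(c['pixels'][150:300,190:350,::-1],(400,375),interpolation=cv2.INTER_CUBIC)
b=cv2.resize(t['pixels'][150:300,200:360,::-1],(400,375),interpolation=cv2.INTER_CUBIC)
cv2.imwrite('pics/d4.png',np.hstack([a,b]))
E
```

```text
t 9.3 grasp [494.9 217.7 144.7] yaw 90.0 tilt [-0.002 -0.001 -1.   ] q6 -1.16 F [-0.1  0.1  0.4] w 42.9
shift [-0.0035 -0.0008  0.0707] /rows: 2  roll 0.000 alt -3.141
```

View pics/d4.png

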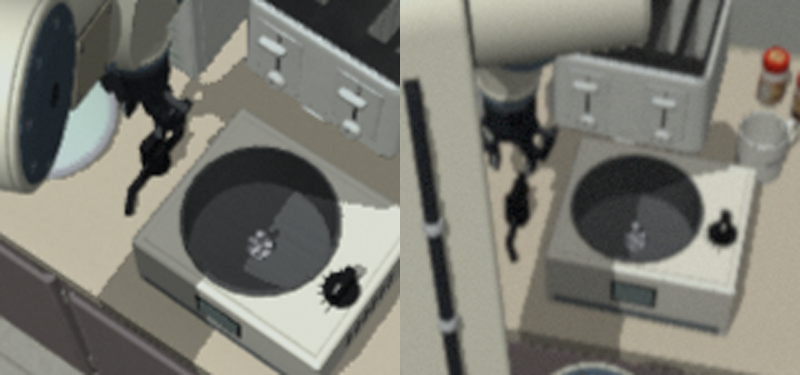

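The pictures show the dial bar now lying front to back at (342,287) and (722,232), so it is off. The gripper is right above the paddle wing at (155,145) and (517,190).

Call:
move_arm:
  targets:
    - {"xyz": [-0.0035, -0.001, 0.02], "roll": 0}
    - {"xyz": [0, 0, 0.025], "roll": 0}
    - {"xyz": [0, 0, 0.0237], "roll": 0}
    - {"xyz": [0, 0, 0], "roll": 0}
    - {"xyz": [0, 0, 0], "roll": 0}
    - {"xyz": [0, 0, 0], "roll": 0}
  grip_force: 25

```text
time: 9.87
tcp_pos: [499.6, 217.0, 233.8]
orientation: [-0.0, 3.139, 0.002]
force: [0.3, 0.5, 1.1]
gripper_width: 42.7
grip_force: 0.0
```

Call:
move_arm:
  targets:
    - {"xyz": [0, 0, 0], "roll": 0}
    - {"xyz": [0, 0, 0], "roll": 0}
    - {"xyz": [0, 0, 0], "roll": 0}
    - {"xyz": [0, 0, 0], "roll": 0}
    - {"xyz": [0, 0, 0], "roll": 0}
    - {"xyz": [0, 0, 0], "roll": 0}
  claw: -1

```text
time: 10.37
tcp_pos: [499.4, 217.0, 233.5]
orientation: [-0.0, 3.139, 0.002]
force: [-0.7, 0.3, 7.7]
gripper_width: 13.4
grip_force: 25.8
```

```bash
python3 go.py 463 28 230 90
```

```text
t 10.4 grasp [499.4 217.   78.5] yaw 90.0 tilt [ 0.002  0.001 -1.   ] q6 -1.16 F [-0.7  0.3  7.7] w 13.4
shift [ 0.0361 -0.1889 -0.1518] /rows: 7  roll 0.000 alt -3.142
```

Call:
move_arm:
  targets:
    - {"xyz": [0, 0, 0], "roll": 0}
    - {"xyz": [0, 0, 0], "roll": 0}
    - {"xyz": [0, 0, -0.02], "roll": 0}
    - {"xyz": [0, 0, -0.03], "roll": 0}
    - {"xyz": [0, 0, -0.03], "roll": 0}
    - {"xyz": [0, 0, -0.03], "roll": 0}
    - {"xyz": [0, 0, -0.03], "roll": 0}
    - {"xyz": [0, 0, -0.03], "roll": 0}
    - {"xyz": [0.006, -0.0315, 0], "roll": 0}
    - {"xyz": [0.006, -0.0315, 0], "roll": 0}
    - {"xyz": [0.006, -0.0315, 0], "roll": 0}
    - {"xyz": [0.006, -0.0315, 0], "roll": 0}
    - {"xyz": [0.006, -0.0315, 0], "roll": 0}
    - {"xyz": [0.006, -0.0315, 0], "roll": 0}
    - {"xyz": [0, 0, 0], "roll": 0}
    - {"xyz": [0, 0, 0], "roll": 0}
    - {"xyz": [0, 0, 0], "roll": 0}
  grip_force: 50

```text
time: 11.78
tcp_pos: [462.8, 27.7, 402.4]
orientation: [0.001, 3.141, 0.001]
force: [0.2, 0.3, -1.7]
gripper_width: 13.0
grip_force: 49.7
```

```bash
python3 go.py 463.4 28.2 176 90;  python3 - <<'E'
from h import *
c=cam('side');t=cam('top')
for c,n in ((c,'s'),(t,'t')):
    W=c['W']; hsv=cv2.cvtColor(c['pixels'],cv2.COLOR_RGB2HSV)
    m=(hsv[...,2]<90)&(W[...,2]>140)&(W[...,2]<215)&(np.hypot(W[...,0]-463,W[...,1]-28)<110); q=W[m]; 
    a=q[q[:,2]<190]; print(m.sum(),np.percentile(a,[1,50,99],axis=0).round())
a=cv2.resize(cam('side')['pixels'][150:300,190:350,::-1],(400,375),interpolation=cv2.INTER_CUBIC)
b=cv2.resize(t['pixels'][150:300,200:360,::-1],(400,375),interpolation=cv2.INTER_CUBIC)
cv2.imwrite('pics/d5.png',np.hstack([a,b]))
E
```

```text
t 11.8 grasp [462.8  27.7 247.4] yaw 90.0 tilt [ 0.001  0.    -1.   ] q6 -1.51 F [ 0.2  0.3 -1.7] w 13.0
shift [-0.0005  0.0005  0.0714] /rows: 2  roll -0.001 alt 3.141
205 [[368. -67. 140.]
 [417.  20. 181.]
 [539.  84. 190.]]
202 [[369. -74. 140.]
 [425.  27. 176.]
 [551. 120. 189.]]
```

View pics/d5.png

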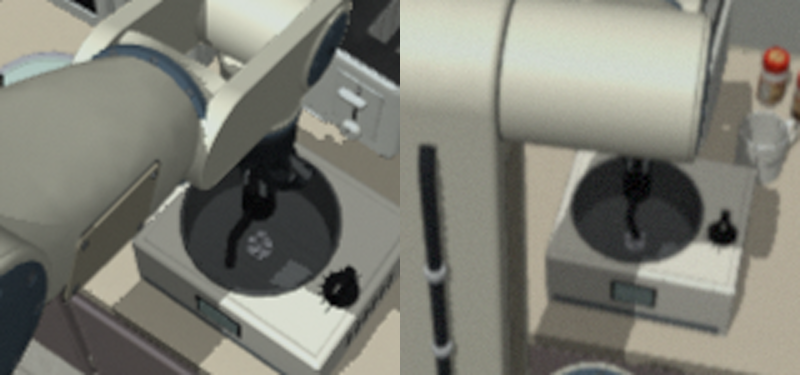

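The paddle hangs over the bowl, its front arm tip at (230,262) on the left and (635,238) on the right. I'll lower it.

Call:
move_arm:
  targets:
    - {"xyz": [-0.0005, 0.0005, 0.015], "roll": 0}
    - {"xyz": [0, 0, 0.015], "roll": 0}
    - {"xyz": [0, 0, 0.015], "roll": 0}
    - {"xyz": [0, 0, 0.015], "roll": 0}
    - {"xyz": [0, 0, 0.014], "roll": 0}
    - {"xyz": [0, 0, 0], "roll": 0}
    - {"xyz": [0, 0, 0], "roll": 0}

```text
time: 12.52
tcp_pos: [463.3, 28.9, 327.6]
orientation: [0.002, -3.14, 0.0]
force: [0.1, 0.8, -1.7]
gripper_width: 13.4
grip_force: 49.6
```

Call:
move_arm:
  targets:
    - {"xyz": [0, 0, 0.002], "roll": 0}
    - {"xyz": [0, 0, 0.002], "roll": 0}
    - {"xyz": [0, 0, 0.002], "roll": 0}
    - {"xyz": [0, 0, 0], "roll": 0}
    - {"xyz": [0, 0, 0], "roll": 0}

```text
time: 12.93
tcp_pos: [463.4, 28.2, 322.2]
orientation: [-0.0, 3.141, 0.0]
force: [0.5, 0.6, -2.3]
gripper_width: 12.9
grip_force: 49.6
```

```bash
python3 go.py 463.4 28.2 176 90
```

```text
t 12.9 grasp [463.4  28.2 167.2] yaw 90.0 tilt [ 0.  0. -1.] q6 -1.51 F [ 0.5  0.6 -2.3] w 12.9
shift [-0.      0.     -0.0088] /rows: 1  roll 0.000 alt -3.141
```

Call:
move_arm:
  targets:
    - {"xyz": [0, 0, 0.002], "roll": 0}
    - {"xyz": [0, 0, 0.002], "roll": 0}
    - {"xyz": [0, 0, 0.001], "roll": 0}
    - {"xyz": [0, 0, 0], "roll": 0}
    - {"xyz": [0, 0, 0], "roll": 0}

```text
time: 13.35
tcp_pos: [463.3, 28.2, 316.9]
orientation: [0.0, -3.141, 0.0]
force: [-0.2, 0.0, -1.8]
gripper_width: 12.4
grip_force: 49.6
```

```bash
python3 go.py 463.4 28.2 176 90
```

```text
t 13.3 grasp [463.3  28.2 161.9] yaw 90.0 tilt [-0. -0. -1.] q6 -1.51 F [-0.2  0.  -1.8] w 12.4
shift [-0.0001  0.     -0.0141] /rows: 1  roll 0.000 alt -3.141
```

Call:
move_arm:
  targets:
    - {"xyz": [0, 0, 0.003], "roll": 0}
    - {"xyz": [0, 0, 0.003], "roll": 0}
    - {"xyz": [0, 0, 0.003], "roll": 0}
    - {"xyz": [0, 0, 0.003], "roll": 0}
    - {"xyz": [0, 0, 0.003], "roll": 0}
    - {"xyz": [0, 0, 0.003], "roll": 0}
    - {"xyz": [0, 0, 0], "roll": 0}
    - {"xyz": [0, 0, 0], "roll": 0}

```text
time: 14.02
tcp_pos: [463.2, 27.9, 298.5]
orientation: [0.001, -3.141, 0.001]
force: [1.8, -4.9, -5.5]
gripper_width: 12.7
grip_force: 49.2
```

```bash
python3 go.py 463.4 28.2 140.5 90
```

```text
t 14.0 grasp [463.2  27.9 143.5] yaw 90.0 tilt [-0.001 -0.001 -1.   ] q6 -1.51 F [ 1.8 -4.9 -5.5] w 12.7
shift [-0.0002  0.0003  0.003 ] /rows: 1  roll 0.000 alt -3.141
```

Call:
move_arm:
  targets:
    - {"xyz": [0, -0.0005, 0.0015], "roll": 0}
    - {"xyz": [0, 0, 0.0015], "roll": 0}
    - {"xyz": [0, 0, 0], "roll": 0}
    - {"xyz": [0, 0, 0], "roll": 0}

```text
time: 14.35
tcp_pos: [463.3, 27.6, 295.8]
orientation: [0.0, -3.141, 0.0]
force: [1.8, -4.4, -4.0]
gripper_width: 12.7
grip_force: 49.4
```

Call:
move_arm:
  targets:
    - {"xyz": [0, 0, 0.001], "roll": 0}
    - {"xyz": [0, 0, 0.001], "roll": 0}
    - {"xyz": [0, 0, 0], "roll": 0}
    - {"xyz": [0, 0, 0], "roll": 0}

```text
time: 14.68
tcp_pos: [463.7, 27.7, 295.0]
orientation: [-0.0, 3.141, -0.0]
force: [-2.2, -4.4, 11.8]
gripper_width: 13.2
grip_force: 51.7
```

```bash
python3 go.py 463.4 28.2 140.5 90; python3 -c "
from plant import env
print(env.read_state()['moment'])"
```

```text
t 14.7 grasp [463.7  27.7 140. ] yaw 90.0 tilt [ 0.001 -0.    -1.   ] q6 -1.51 F [-2.2 -4.4 11.8] w 13.2
shift [ 0.0003  0.0005 -0.0005] /rows: 1  roll 0.000 alt -3.141
[-1.00726301  0.61445158 -0.01391981]
```

Call:
move_arm:
  targets:
    - {"xyz": [0, -0.0005, -0.0005], "roll": 0}
    - {"xyz": [0, 0, 0], "roll": 0}
    - {"xyz": [0, 0, 0], "roll": 0}

```text
time: 14.93
tcp_pos: [463.6, 27.4, 295.2]
orientation: [0.0, 3.141, 0.001]
force: [-1.3, -2.1, 7.7]
gripper_width: 12.8
grip_force: 51.0
```

Call:
move_arm:
  targets:
    - {"xyz": [0, 0, 0], "roll": 0.06}
    - {"xyz": [0, 0, 0], "roll": 0.06}
    - {"xyz": [0, 0, 0], "roll": 0.06}
    - {"xyz": [0, 0, 0], "roll": 0.06}
    - {"xyz": [0, 0, 0], "roll": 0.06}
    - {"xyz": [0, 0, 0], "roll": 0}

```text
time: 15.43
tcp_pos: [464.1, 27.3, 295.4]
orientation: [0.474, 3.103, 0.001]
force: [0.4, -4.1, 6.7]
gripper_width: 12.7
grip_force: 50.9
```

```bash
python3 go.py 463.4 28.2 140.5 90; python3 -c "
from plant import env
print(env.read_state()['moment'])"
```

```text
t 15.4 grasp [464.1  27.3 140.4] yaw 72.6 tilt [ 0.002  0.    -1.   ] q6 -1.21 F [ 0.4 -4.1  6.7] w 12.7
shift [ 0.0009  0.0006 -0.0001] /rows: 1  roll -0.303 alt 2.838
[-0.82346044 -0.04260617 -0.05259144]
```

Call:
move_arm:
  targets:
    - {"xyz": [0, 0, 0], "roll": 0.05}
    - {"xyz": [0, 0, 0], "roll": 0.05}
    - {"xyz": [0, 0, 0], "roll": 0.05}
    - {"xyz": [0, 0, 0], "roll": 0.05}
    - {"xyz": [0, 0, 0], "roll": 0}

```text
time: 15.85
tcp_pos: [464.2, 27.2, 295.5]
orientation: [0.781, 3.04, 0.001]
force: [0.4, -3.9, 7.4]
gripper_width: 12.7
grip_force: 50.9
```

Call:
move_arm:
  targets:
    - {"xyz": [0, 0, 0], "roll": 0.05}
    - {"xyz": [0, 0, 0], "roll": 0.05}
    - {"xyz": [0, 0, 0], "roll": 0.05}
    - {"xyz": [0, 0, 0], "roll": 0.05}
    - {"xyz": [0, 0, 0], "roll": 0}

```text
time: 16.27
tcp_pos: [464.1, 27.2, 295.4]
orientation: [1.08, 2.947, 0.001]
force: [-0.0, -5.6, 6.7]
gripper_width: 12.6
grip_force: 50.9
```

```bash
python3 go.py 463.4 28.2 140.5 90; python3 -c "
from plant import env
print(env.read_state()['moment'])"
```

```text
t 16.3 grasp [464.1  27.2 140.4] yaw 49.7 tilt [ 0.003 -0.    -1.   ] q6 -0.81 F [-0.  -5.6  6.7] w 12.6
shift [ 0.0012  0.0003 -0.0001] /rows: 1  roll -0.703 alt 2.439
[-1.03600681 -0.07602092  0.00637084]
```

Call:
move_arm:
  targets:
    - {"xyz": [0, 0, 0], "roll": 0.05}
    - {"xyz": [0, 0, 0], "roll": 0.05}
    - {"xyz": [0, 0, 0], "roll": 0.05}
    - {"xyz": [0, 0, 0], "roll": 0}

```text
time: 16.6
tcp_pos: [464.1, 27.3, 295.3]
orientation: [1.298, 2.858, 0.002]
force: [0.4, -4.2, 6.2]
gripper_width: 13.2
grip_force: 50.8
```

Call:
move_arm:
  targets:
    - {"xyz": [0, 0, 0], "roll": 0.05}
    - {"xyz": [0, 0, 0], "roll": 0.05}
    - {"xyz": [0, 0, 0], "roll": 0.05}
    - {"xyz": [0, 0, 0], "roll": 0}

```text
time: 16.93
tcp_pos: [464.0, 27.3, 295.2]
orientation: [1.508, 2.754, 0.002]
force: [1.0, -2.5, 5.3]
gripper_width: 12.8
grip_force: 50.8
```

Call:
move_arm:
  targets:
    - {"xyz": [0, 0, 0], "roll": 0.05}
    - {"xyz": [0, 0, 0], "roll": 0.05}
    - {"xyz": [0, 0, 0], "roll": 0.05}
    - {"xyz": [0, 0, 0], "roll": 0}

```text
time: 17.27
tcp_pos: [463.6, 27.4, 294.6]
orientation: [1.709, 2.635, 0.002]
force: [1.3, -0.5, -1.7]
gripper_width: 12.7
grip_force: 49.8
```

```bash
python3 go.py 463.4 28.2 140.5 90; python3 -c "
from plant import env
print(env.read_state()['moment'])"
```

```text
t 17.3 grasp [463.6  27.4 139.6] yaw 24.1 tilt [ 0.001  0.001 -1.   ] q6 -0.36 F [ 1.3 -0.5 -1.7] w 12.7
shift [ 0.0008  0.0002 -0.0009] /rows: 1  roll -1.151 alt 1.991
[-0.32401865 -0.31897618 -0.04765515]
```

The force has dropped, so the slots have met the dog. I'll lower the paddle home.

Call:
move_arm:
  targets:
    - {"xyz": [0, 0, 0.002], "roll": 0}
    - {"xyz": [0, 0, 0.002], "roll": 0}
    - {"xyz": [0, 0, 0], "roll": 0}

```text
time: 17.52
tcp_pos: [463.3, 27.2, 290.0]
orientation: [-1.706, -2.638, 0.0]
force: [2.1, -1.8, -3.1]
gripper_width: 12.6
grip_force: 49.7
```

Call:
move_arm:
  targets:
    - {"xyz": [0, 0, 0.002], "roll": 0}
    - {"xyz": [0, 0, 0.002], "roll": 0}
    - {"xyz": [0, 0, 0.002], "roll": 0}
    - {"xyz": [0, 0, 0.0015], "roll": 0}
    - {"xyz": [0, 0, 0], "roll": 0}
    - {"xyz": [0, 0, 0], "roll": 0}

```text
time: 18.02
tcp_pos: [463.3, 27.1, 282.7]
orientation: [-1.708, -2.637, 0.0]
force: [2.1, -3.8, -4.4]
gripper_width: 13.1
grip_force: 49.4
```

```bash
python3 go.py 463.4 28.2 126.5 90; python3 -c "
from plant import env
print(env.read_state()['moment'])"
```

```text
t 18.0 grasp [463.3  27.1 127.7] yaw 24.1 tilt [-0. -0. -1.] q6 -0.37 F [ 2.1 -3.8 -4.4] w 13.1
shift [0.0009 0.0005 0.0012] /rows: 1  roll -1.150 alt 1.992
[-0.6899481  -0.46284045 -0.0216112 ]
```

Call:
move_arm:
  targets:
    - {"xyz": [0, 0, 0.001], "roll": 0}
    - {"xyz": [0, 0, 0.001], "roll": 0}
    - {"xyz": [0, 0, 0], "roll": 0}
    - {"xyz": [0, 0, 0], "roll": 0}

```text
time: 18.35
tcp_pos: [463.5, 27.2, 281.5]
orientation: [1.708, 2.636, 0.0]
force: [0.3, -3.1, 5.6]
gripper_width: 12.9
grip_force: 50.8
```

```bash
python3 go.py 463.4 28.2 126.5 90
```

```text
t 18.4 grasp [463.5  27.2 126.5] yaw 24.1 tilt [ 0. -0. -1.] q6 -0.37 F [ 0.3 -3.1  5.6] w 12.9
shift [ 0.001   0.0003 -0.    ] /rows: 1  roll -1.150 alt 1.992
```

Call:
move_arm:
  targets:
    - {"xyz": [0, 0, 0], "roll": 0}
    - {"xyz": [0, 0, 0], "roll": 0}
    - {"xyz": [0, 0, 0], "roll": 0}
    - {"xyz": [0, 0, 0], "roll": 0}
    - {"xyz": [0, 0, -0.02], "roll": 0}
    - {"xyz": [0, 0, -0.03], "roll": 0}
    - {"xyz": [0, 0, -0.04], "roll": 0}
    - {"xyz": [0, 0, -0.03], "roll": 0}
    - {"xyz": [0, 0, 0], "roll": 0}
  claw: 0

```text
time: 19.1
tcp_pos: [465.0, 27.4, 406.7]
orientation: [1.704, 2.631, 0.009]
force: [0.7, 0.4, 0.7]
gripper_width: 42.4
grip_force: 0.0
```

Call:
move_arm:
  targets:
    - {"xyz": [0, 0, 0], "roll": 0.1}
    - {"xyz": [0, 0, 0], "roll": 0.11}
    - {"xyz": [0, 0, 0], "roll": 0.11}
    - {"xyz": [0, 0, 0], "roll": 0.11}
    - {"xyz": [0, 0, 0], "roll": 0.11}
    - {"xyz": [0, 0, 0], "roll": 0.11}
    - {"xyz": [0, 0, 0], "roll": 0.11}
    - {"xyz": [0, 0, 0], "roll": 0.11}
    - {"xyz": [0, 0, 0], "roll": 0.11}
    - {"xyz": [0, 0, 0], "roll": 0.11}
    - {"xyz": [0, 0, 0], "roll": 0.11}
    - {"xyz": [0, 0, 0], "roll": 0.11}
    - {"xyz": [0, 0, 0], "roll": 0.11}
    - {"xyz": [0, 0, 0], "roll": 0.11}
    - {"xyz": [0, 0, 0], "roll": 0.11}
    - {"xyz": [0, 0, 0], "roll": 0.11}
    - {"xyz": [0, 0, 0], "roll": 0.11}
    - {"xyz": [0, 0, 0], "roll": 0.11}
    - {"xyz": [0, 0, 0], "roll": 0.02}
    - {"xyz": [0, 0, 0], "roll": 0}
  claw: 0.7

```text
time: 20.77
tcp_pos: [463.2, 27.3, 400.7]
orientation: [-3.141, -0.005, 0.001]
force: [-0.1, 0.4, 0.2]
gripper_width: 72.5
grip_force: 0.0
```

```bash
cat > gl.py <<'E'
from h import *
from m2 import circ
def gar():
    for n,dy in (('side',2.5),('top',-2.5)):
        c=cam(n); W=c['W']; hsv=cv2.cvtColor(c['pixels'],cv2.COLOR_RGB2HSV)
        z=(np.nan_to_num(W[...,2])>25)&(W[...,2]<72)&(W[...,0]>360)&(W[...,0]<590)&(W[...,1]<-190)&(W[...,1]>-480)&(hsv[...,2]>70)
        k,l,st,ce=cv2.connectedComponentsWithStats(z.astype(np.uint8),connectivity=4)
        for i in range(1,k):
            if st[i,4]>50:
                q=W[l==i]; print(n,st[i,4],'centre',((q.min(0)+q.max(0))/2+[0,dy,0]).round()[:2],'size',np.ptp(q,axis=0).round()[:2],'top',q[:,2].max().round())
if __name__=='__main__': gar()
E
python3 gl.py; python3 go.py 431 -284 200 -90
python3 - <<'E'
from h import *
a=cv2.resize(cam('side')['pixels'][180:345,230:430,::-1],(400,330),interpolation=cv2.INTER_CUBIC)
b=cv2.resize(cam('top')['pixels'][180:290,250:415,::-1],(400,267),interpolation=cv2.INTER_CUBIC)
cv2.imwrite('pics/d6.png',np.hstack([a[:267],b]))
E
```

```text
side 245 centre [ 501. -291.] size [57. 52.] top 61.0
side 263 centre [ 485. -362.] size [54. 57.] top 59.0
side 252 centre [ 432. -284.] size [55. 52.] top 64.0
side 276 centre [ 424. -375.] size [54. 55.] top 65.0
top 302 centre [ 464. -287.] size [127.  62.] top 61.0
top 159 centre [ 484. -361.] size [52. 55.] top 62.0
top 167 centre [ 423. -375.] size [55. 55.] top 61.0
t 20.9 grasp [463.3  27.2 245.8] yaw -89.7 tilt [-0.  0. -1.] q6 1.62 F [ 0.6  0.  -0.5] w 72.8
shift [-0.0339  0.3111  0.0458] /rows: 8  roll 0.005 alt -3.136
```

View pics/d6.png

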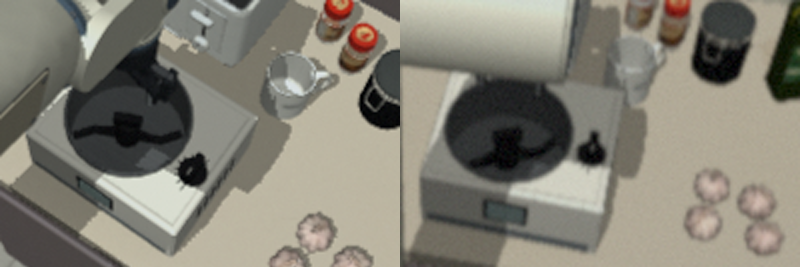

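The picture shows the paddle seated in the bowl at (125,130) and the four bulbs. The measurement shows one bulb was knocked to about (484,-361).

Call:
move_arm:
  targets:
    - {"xyz": [-0.0042, 0.0389, 0], "roll": 0}
    - {"xyz": [-0.0042, 0.0389, 0], "roll": 0}
    - {"xyz": [-0.0042, 0.0389, 0], "roll": 0}
    - {"xyz": [-0.0042, 0.0389, 0], "roll": 0}
    - {"xyz": [-0.0042, 0.0389, 0], "roll": 0}
    - {"xyz": [-0.0042, 0.0389, 0], "roll": 0}
    - {"xyz": [-0.0042, 0.0389, 0], "roll": 0}
    - {"xyz": [-0.0042, 0.0389, 0], "roll": 0}
    - {"xyz": [0, 0, 0.03], "roll": 0}
    - {"xyz": [0, 0, 0.04], "roll": 0}
    - {"xyz": [0, 0, 0.04], "roll": 0}
    - {"xyz": [0, 0, 0.03], "roll": 0}
    - {"xyz": [0, 0, 0], "roll": 0}
    - {"xyz": [0, 0, 0], "roll": 0}

```text
time: 22.13
tcp_pos: [429.9, -283.9, 260.2]
orientation: [-3.14, -0.004, 0.005]
force: [0.7, 0.1, 0.4]
gripper_width: 72.5
grip_force: 0.0
```

```bash
python3 go.py 431 -284 31 -90
```

```text
t 22.1 grasp [ 429.9 -283.9  105.2] yaw -89.8 tilt [-0.003  0.002 -1.   ] q6 0.98 F [0.7 0.1 0.4] w 72.5
shift [0.0013 0.0003 0.0742] /rows: 2  roll 0.003 alt -3.139
```

Call:
move_arm:
  targets:
    - {"xyz": [0.001, 0, 0.03], "roll": 0}
    - {"xyz": [0, 0, 0.03], "roll": 0}
    - {"xyz": [0, 0, 0.013], "roll": 0}
    - {"xyz": [0, 0, 0], "roll": 0}
    - {"xyz": [0, 0, 0], "roll": 0}
  grip_force: 30

```text
time: 22.55
tcp_pos: [432.3, -284.5, 189.7]
orientation: [3.141, 0.004, 0.002]
force: [0.6, 0.1, 0.8]
gripper_width: 72.7
grip_force: 0.0
```

Call:
move_arm:
  targets:
    - {"xyz": [0, 0, 0], "roll": 0}
    - {"xyz": [0, 0, 0], "roll": 0}
    - {"xyz": [0, 0, 0], "roll": 0}
    - {"xyz": [0, 0, 0], "roll": 0}
    - {"xyz": [0, 0, 0], "roll": 0}
    - {"xyz": [0, 0, -0.01], "roll": 0}
    - {"xyz": [0, 0, -0.03], "roll": 0}
    - {"xyz": [0, 0, -0.04], "roll": 0}
    - {"xyz": [0, 0, -0.04], "roll": 0}
    - {"xyz": [0, 0, -0.04], "roll": 0}
    - {"xyz": [0, 0, -0.03], "roll": 0}
    - {"xyz": [0, 0, 0], "roll": 0}
  claw: -1

```text
time: 23.55
tcp_pos: [432.7, -285.0, 386.2]
orientation: [3.135, 0.003, 0.016]
force: [0.8, -0.7, -1.4]
gripper_width: 52.4
grip_force: 31.7
```

```bash
python3 go.py 516 19.6 150 -98
```

```text
t 23.6 grasp [ 432.7 -285.   231.2] yaw -89.9 tilt [ 0.01  -0.007 -1.   ] q6 0.98 F [ 0.8 -0.7 -1.4] w 52.4
shift [ 0.0831 -0.3049  0.0799] /rows: 9  roll 0.142 alt -3.000
```

Call:
move_arm:
  targets:
    - {"xyz": [0.0104, -0.0381, 0], "roll": 0}
    - {"xyz": [0.0104, -0.0381, 0], "roll": 0}
    - {"xyz": [0.0104, -0.0381, 0], "roll": 0}
    - {"xyz": [0.0104, -0.0381, 0], "roll": 0}
    - {"xyz": [0.0104, -0.0381, 0], "roll": 0}
    - {"xyz": [0.0104, -0.0381, 0], "roll": 0}
    - {"xyz": [0.0104, -0.0381, 0], "roll": 0}
    - {"xyz": [0.0104, -0.0381, 0], "roll": 0}
    - {"xyz": [0, 0, 0.02], "roll": 0.07}
    - {"xyz": [0, 0, 0.03], "roll": 0.07}
    - {"xyz": [0, 0, 0.03], "roll": 0}
    - {"xyz": [0, 0, 0], "roll": 0}
    - {"xyz": [0, 0, 0], "roll": 0}

```text
time: 24.63
tcp_pos: [513.4, 20.9, 297.9]
orientation: [3.134, -0.216, -0.004]
force: [0.6, -0.4, 0.2]
gripper_width: 52.1
grip_force: 31.9
```

```bash
python3 go.py 516 19.6 100 -98
```

```text
t 24.6 grasp [513.4  20.9 142.9] yaw -97.9 tilt [-0.003 -0.    -1.   ] q6 1.75 F [ 0.6 -0.4  0.2] w 52.1
shift [0.0029 0.0009 0.0429] /rows: 2  roll 0.002 alt -3.139
```

Call:
move_arm:
  targets:
    - {"xyz": [0.0025, 0.001, 0.015], "roll": 0}
    - {"xyz": [0, 0, 0.015], "roll": 0}
    - {"xyz": [0, 0, 0.012], "roll": 0}
    - {"xyz": [0, 0, 0], "roll": 0}
    - {"xyz": [0, 0, 0], "roll": 0}

```text
time: 25.05
tcp_pos: [516.9, 19.3, 257.6]
orientation: [-3.134, 0.217, -0.002]
force: [-0.1, 0.2, 0.7]
gripper_width: 51.9
grip_force: 31.9
```

Call:
move_arm:
  targets:
    - {"xyz": [0, 0, 0], "roll": 0}
    - {"xyz": [0, 0, 0], "roll": 0}
    - {"xyz": [0, 0, 0], "roll": 0}
    - {"xyz": [0, 0, 0], "roll": 0}
    - {"xyz": [0, 0, -0.02], "roll": 0}
    - {"xyz": [0, 0, -0.04], "roll": 0}
    - {"xyz": [0, 0, -0.04], "roll": 0}
    - {"xyz": [0, 0, -0.03], "roll": -0.07}
    - {"xyz": [0, 0, 0], "roll": -0.07}
    - {"xyz": [0, 0, 0], "roll": 0}
  claw: 0.5

```text
time: 25.88
tcp_pos: [516.8, 19.6, 388.4]
orientation: [-3.141, -0.008, -0.007]
force: [0.1, -0.1, -0.6]
gripper_width: 63.8
grip_force: 0.0
```

```bash
python3 gl.py;python3 go.py 424 -375 100 -90
```

```text
side 244 centre [ 501. -291.] size [57. 54.] top 58.0
side 260 centre [ 486. -362.] size [56. 54.] top 57.0
side 274 centre [ 424. -376.] size [56. 56.] top 63.0
top 154 centre [ 499. -291.] size [52. 53.] top 59.0
top 157 centre [ 485. -362.] size [53. 52.] top 65.0
top 168 centre [ 425. -375.] size [54. 56.] top 62.0
t 26.0 grasp [515.9  19.5 230.7] yaw -90.0 tilt [-0.001 -0.    -1.   ] q6 1.61 F [-0.6  1.  -0.5] w 64.0
shift [-0.0916  0.3946  0.1308] /rows: 11  roll -0.001 alt 3.141
```

Call:
move_arm:
  targets:
    - {"xyz": [-0.0083, 0.0359, 0], "roll": 0}
    - {"xyz": [-0.0083, 0.0359, 0], "roll": 0}
    - {"xyz": [-0.0083, 0.0359, 0], "roll": 0}
    - {"xyz": [-0.0083, 0.0359, 0], "roll": 0}
    - {"xyz": [-0.0083, 0.0359, 0], "roll": 0}
    - {"xyz": [-0.0083, 0.0359, 0], "roll": 0}
    - {"xyz": [-0.0083, 0.0359, 0], "roll": 0}
    - {"xyz": [-0.0083, 0.0359, 0], "roll": 0}
    - {"xyz": [-0.0083, 0.0359, 0], "roll": 0}
    - {"xyz": [-0.0083, 0.0359, 0], "roll": 0}
    - {"xyz": [-0.0083, 0.0359, 0], "roll": 0}
    - {"xyz": [0, 0, 0.03], "roll": 0}
    - {"xyz": [0, 0, 0.04], "roll": 0}
    - {"xyz": [0, 0, 0.04], "roll": 0}
    - {"xyz": [0, 0, 0.02], "roll": 0}
    - {"xyz": [0, 0, 0], "roll": 0}
    - {"xyz": [0, 0, 0], "roll": 0}
  claw: 0.7

```text
time: 27.4
tcp_pos: [425.1, -375.0, 254.2]
orientation: [-3.138, -0.001, 0.006]
force: [0.1, -0.5, 0.6]
gripper_width: 72.1
grip_force: 0.0
```

```bash
python3 go.py 424.5 -375.5 33 -90
```

```text
t 27.4 grasp [ 425.1 -375.    99.2] yaw -90.0 tilt [-0.004  0.003 -1.   ] q6 0.84 F [ 0.1 -0.5  0.6] w 72.1
shift [-0.0004  0.0007  0.0662] /rows: 2  roll 0.000 alt -3.141
```

Call:
move_arm:
  targets:
    - {"xyz": [0, 0.0005, 0.03], "roll": 0}
    - {"xyz": [0, 0, 0.025], "roll": 0}
    - {"xyz": [0, 0, 0.01], "roll": 0}
    - {"xyz": [0, 0, 0], "roll": 0}
    - {"xyz": [0, 0, 0], "roll": 0}

```text
time: 27.82
tcp_pos: [426.2, -376.3, 192.1]
orientation: [3.141, 0.002, 0.001]
force: [0.1, 0.0, 0.5]
gripper_width: 72.7
grip_force: 0.0
```

Call:
move_arm:
  targets:
    - {"xyz": [0, 0, 0], "roll": 0}
    - {"xyz": [0, 0, 0], "roll": 0}
    - {"xyz": [0, 0, 0], "roll": 0}
    - {"xyz": [0, 0, 0], "roll": 0}
    - {"xyz": [0, 0, 0], "roll": 0}
    - {"xyz": [0, 0, -0.01], "roll": 0}
    - {"xyz": [0, 0, -0.03], "roll": 0}
    - {"xyz": [0, 0, -0.04], "roll": 0}
    - {"xyz": [0, 0, -0.04], "roll": 0}
    - {"xyz": [0, 0, -0.04], "roll": 0}
    - {"xyz": [0, 0, -0.03], "roll": 0}
    - {"xyz": [0, 0, 0], "roll": 0}
  claw: -1

```text
time: 28.82
tcp_pos: [427.0, -377.1, 389.6]
orientation: [3.133, 0.003, 0.014]
force: [1.0, -0.3, 0.2]
gripper_width: 53.7
grip_force: 31.8
```

```bash
python3 go.py 409.8 34.5 150 -98
```

```text
t 28.8 grasp [ 427.  -377.1  234.6] yaw -89.9 tilt [ 0.009 -0.008 -1.   ] q6 0.84 F [ 1.  -0.3  0.2] w 53.7
shift [-0.0172 -0.4123  0.081 ] /rows: 11  roll 0.141 alt -3.000
```

Call:
move_arm:
  targets:
    - {"xyz": [-0.0014, -0.0374, 0], "roll": 0}
    - {"xyz": [-0.0014, -0.0374, 0], "roll": 0}
    - {"xyz": [-0.0014, -0.0374, 0], "roll": 0}
    - {"xyz": [-0.0014, -0.0374, 0], "roll": 0}
    - {"xyz": [-0.0014, -0.0374, 0], "roll": 0}
    - {"xyz": [-0.0014, -0.0374, 0], "roll": 0}
    - {"xyz": [-0.0014, -0.0374, 0], "roll": 0}
    - {"xyz": [-0.0014, -0.0374, 0], "roll": 0}
    - {"xyz": [-0.0014, -0.0374, 0], "roll": 0}
    - {"xyz": [-0.0014, -0.0374, 0], "roll": 0}
    - {"xyz": [-0.0014, -0.0374, 0], "roll": 0}
    - {"xyz": [0, 0, 0.02], "roll": 0.07}
    - {"xyz": [0, 0, 0.03], "roll": 0.07}
    - {"xyz": [0, 0, 0.03], "roll": 0}
    - {"xyz": [0, 0, 0], "roll": 0}
    - {"xyz": [0, 0, 0], "roll": 0}

```text
time: 30.15
tcp_pos: [409.0, 35.4, 301.0]
orientation: [3.134, -0.216, -0.004]
force: [-0.2, -0.7, -0.4]
gripper_width: 53.7
grip_force: 32.1
```

```bash
python3 go.py 409.8 34.5 100 -98
```

```text
t 30.1 grasp [409.   35.4 146. ] yaw -97.9 tilt [-0.003 -0.    -1.   ] q6 1.79 F [-0.2 -0.7 -0.4] w 53.7
shift [0.001  0.0007 0.046 ] /rows: 2  roll 0.002 alt -3.140
```

Call:
move_arm:
  targets:
    - {"xyz": [0.001, 0.001, 0.015], "roll": 0}
    - {"xyz": [0, 0, 0.015], "roll": 0}
    - {"xyz": [0, 0, 0.015], "roll": 0}
    - {"xyz": [0, 0, 0], "roll": 0}
    - {"xyz": [0, 0, 0], "roll": 0}

```text
time: 30.57
tcp_pos: [411.0, 34.0, 257.4]
orientation: [-3.134, 0.217, -0.001]
force: [0.2, -0.3, -1.1]
gripper_width: 54.1
grip_force: 32.1
```

Call:
move_arm:
  targets:
    - {"xyz": [0, 0, 0], "roll": 0}
    - {"xyz": [0, 0, 0], "roll": 0}
    - {"xyz": [0, 0, 0], "roll": 0}
    - {"xyz": [0, 0, 0], "roll": 0}
    - {"xyz": [0, 0, -0.02], "roll": 0}
    - {"xyz": [0, 0, -0.04], "roll": 0}
    - {"xyz": [0, 0, -0.04], "roll": 0}
    - {"xyz": [0, 0, -0.03], "roll": 0}
    - {"xyz": [0, 0, 0], "roll": 0}
  claw: 0.5

```text
time: 31.32
tcp_pos: [412.1, 34.4, 391.9]
orientation: [-3.133, 0.217, -0.015]
force: [1.1, -0.7, 0.9]
gripper_width: 64.1
grip_force: 0.0
```

Call:
move_arm:
  targets:
    - {"xyz": [0, 0, 0], "roll": -0.114}
    - {"xyz": [0, 0, 0], "roll": -0.114}
    - {"xyz": [0, 0, 0], "roll": -0.114}
    - {"xyz": [0, 0, 0], "roll": -0.114}
    - {"xyz": [0, 0, 0], "roll": -0.114}
    - {"xyz": [0, 0, 0], "roll": -0.114}
    - {"xyz": [0, 0, 0], "roll": -0.114}
    - {"xyz": [0, 0, 0], "roll": -0.114}
    - {"xyz": [0, 0, 0], "roll": -0.114}
    - {"xyz": [0, 0, 0], "roll": -0.114}
    - {"xyz": [0, 0, 0], "roll": -0.114}
    - {"xyz": [0, 0, 0], "roll": -0.114}
    - {"xyz": [0, 0, 0], "roll": -0.114}
    - {"xyz": [0, 0, 0], "roll": -0.114}
    - {"xyz": [0, 0, 0], "roll": -0.114}
    - {"xyz": [0, 0, 0], "roll": 0}
  claw: 0.7

```text
time: 32.65
tcp_pos: [410.3, 34.2, 385.9]
orientation: [-2.214, -2.228, 0.0]
force: [0.4, -0.1, -0.1]
gripper_width: 72.6
grip_force: 0.0
```

```bash
python3 gl.py;python3 go.py 500 -291 100 0
```

```text
side 249 centre [ 499. -291.] size [54. 53.] top 61.0
side 260 centre [ 486. -362.] size [55. 56.] top 60.0
top 149 centre [ 500. -291.] size [56. 53.] top 66.0
top 154 centre [ 485. -363.] size [57. 53.] top 62.0
t 32.8 grasp [410.3  34.3 231. ] yaw -0.2 tilt [-0.  0. -1.] q6 0.08 F [ 0.9 -0.3 -1.1] w 72.5
shift [-0.325   0.0906  0.1309] /rows: 10  roll -0.003 alt 3.139
```

Call:
move_arm:
  targets:
    - {"xyz": [-0.0361, 0.0101, 0], "roll": 0}
    - {"xyz": [-0.0361, 0.0101, 0], "roll": 0}
    - {"xyz": [-0.0361, 0.0101, 0], "roll": 0}
    - {"xyz": [-0.0361, 0.0101, 0], "roll": 0}
    - {"xyz": [-0.0361, 0.0101, 0], "roll": 0}
    - {"xyz": [-0.0361, 0.0101, 0], "roll": 0}
    - {"xyz": [-0.0361, 0.0101, 0], "roll": 0}
    - {"xyz": [-0.0361, 0.0101, 0], "roll": 0}
    - {"xyz": [-0.0361, 0.0101, 0], "roll": 0}
    - {"xyz": [0, 0, 0.03], "roll": 0}
    - {"xyz": [0, 0, 0.04], "roll": 0}
    - {"xyz": [0, 0, 0.04], "roll": 0}
    - {"xyz": [0, 0, 0.02], "roll": 0}
    - {"xyz": [0, 0, 0], "roll": 0}
    - {"xyz": [0, 0, 0], "roll": 0}

```text
time: 34.0
tcp_pos: [501.5, -290.5, 255.3]
orientation: [-2.221, -2.218, 0.001]
force: [0.0, -0.5, 0.2]
gripper_width: 72.5
grip_force: 0.0
```

```bash
python3 go.py 500 -291 33 0
```

```text
t 34.0 grasp [ 501.5 -290.5  100.3] yaw -0.1 tilt [-0.002  0.001 -1.   ] q6 -0.53 F [ 0.  -0.5  0.2] w 72.5
shift [-0.0006 -0.0013  0.0673] /rows: 2  roll -0.001 alt 3.140
```

Call:
move_arm:
  targets:
    - {"xyz": [-0.0005, -0.0015, 0.03], "roll": 0}
    - {"xyz": [0, 0, 0.025], "roll": 0}
    - {"xyz": [0, 0, 0.011], "roll": 0}
    - {"xyz": [0, 0, 0], "roll": 0}
    - {"xyz": [0, 0, 0], "roll": 0}

```text
time: 34.42
tcp_pos: [500.8, -291.3, 191.3]
orientation: [2.22, 2.221, 0.0]
force: [-0.3, -0.2, 1.4]
gripper_width: 72.4
grip_force: 0.0
```

Call:
move_arm:
  targets:
    - {"xyz": [0, 0, 0], "roll": 0}
    - {"xyz": [0, 0, 0], "roll": 0}
    - {"xyz": [0, 0, 0], "roll": 0}
    - {"xyz": [0, 0, 0], "roll": 0}
    - {"xyz": [0, 0, 0], "roll": 0}
    - {"xyz": [0, 0, -0.01], "roll": 0}
    - {"xyz": [0, 0, -0.03], "roll": 0}
    - {"xyz": [0, 0, -0.04], "roll": 0}
    - {"xyz": [0, 0, -0.04], "roll": 0}
    - {"xyz": [0, 0, -0.04], "roll": 0}
    - {"xyz": [0, 0, -0.03], "roll": 0}
    - {"xyz": [0, 0, 0], "roll": 0}
  claw: -1

```text
time: 35.42
tcp_pos: [501.7, -291.9, 388.7]
orientation: [2.212, 2.214, 0.005]
force: [2.6, -0.7, -0.5]
gripper_width: 53.9
grip_force: 31.4
```

```bash
python3 go.py 480 78.4 150 -18
```

```text
t 35.4 grasp [ 501.7 -291.9  233.7] yaw 0.1 tilt [ 0.011 -0.006 -1.   ] q6 -0.53 F [ 2.6 -0.7 -0.5] w 53.9
shift [ 0.3709 -0.0222  0.0811] /rows: 10  roll 0.315 alt -2.827
```

Call:
move_arm:
  targets:
    - {"xyz": [0.0371, -0.0022, 0], "roll": 0}
    - {"xyz": [0.0371, -0.0022, 0], "roll": 0}
    - {"xyz": [0.0371, -0.0022, 0], "roll": 0}
    - {"xyz": [0.0371, -0.0022, 0], "roll": 0}
    - {"xyz": [0.0371, -0.0022, 0], "roll": 0}
    - {"xyz": [0.0371, -0.0022, 0], "roll": 0}
    - {"xyz": [0.0371, -0.0022, 0], "roll": 0}
    - {"xyz": [0.0371, -0.0022, 0], "roll": 0}
    - {"xyz": [0.0371, -0.0022, 0], "roll": 0}
    - {"xyz": [0.0371, -0.0022, 0], "roll": 0}
    - {"xyz": [0, 0, 0.01], "roll": 0.105}
    - {"xyz": [0, 0, 0.02], "roll": 0.105}
    - {"xyz": [0, 0, 0.02], "roll": 0.105}
    - {"xyz": [0, 0, 0.01], "roll": 0}
    - {"xyz": [0, 0, 0], "roll": 0}
    - {"xyz": [0, 0, 0], "roll": 0}

```text
time: 36.75
tcp_pos: [477.8, 79.8, 320.4]
orientation: [-2.539, -1.851, 0.001]
force: [0.5, 0.0, -0.1]
gripper_width: 53.5
grip_force: 31.4
```

```bash
python3 go.py 480 78.4 110 -18
python3 - <<'E'
from h import *
a=cv2.resize(cam('side')['pixels'][190:300,240:350,::-1],(400,400),interpolation=cv2.INTER_CUBIC)
b=cv2.resize(cam('top')['pixels'][180:290,240:350,::-1],(400,400),interpolation=cv2.INTER_CUBIC)
cv2.imwrite('pics/d7.png',np.hstack([a,b]))
E
```

```text
t 36.8 grasp [477.8  79.8 165.4] yaw -17.8 tilt [-0. -0. -1.] q6 0.47 F [ 0.5  0.  -0.1] w 53.5
shift [-0.0006  0.0025  0.0554] /rows: 2  roll 0.003 alt -3.138
```

View pics/d7.png

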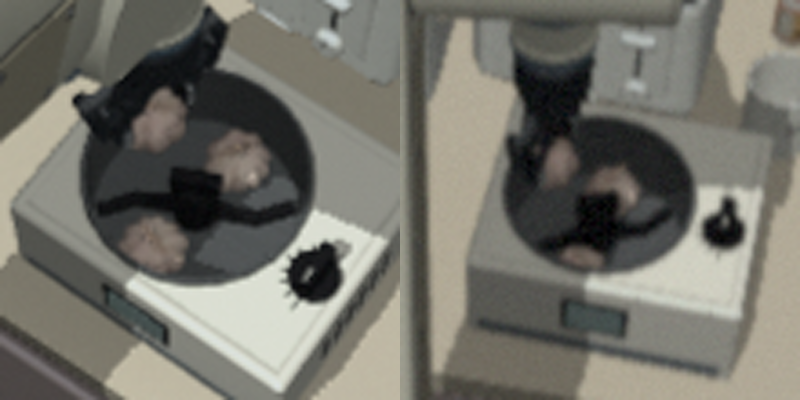

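The picture shows two bulbs in the gaps, at (237,160) and (153,245), and the third about to go in at (160,120). The dial's mark points to the front.

Call:
move_arm:
  targets:
    - {"xyz": [-0.0005, 0.0025, 0.015], "roll": 0}
    - {"xyz": [0, 0, 0.02], "roll": 0}
    - {"xyz": [0, 0, 0.02], "roll": 0}
    - {"xyz": [0, 0, 0], "roll": 0}
    - {"xyz": [0, 0, 0], "roll": 0}

```text
time: 37.27
tcp_pos: [480.1, 78.5, 265.3]
orientation: [-2.541, -1.847, 0.001]
force: [0.0, 0.0, -0.5]
gripper_width: 53.9
grip_force: 31.5
```

Call:
move_arm:
  targets:
    - {"xyz": [0, 0, 0], "roll": 0}
    - {"xyz": [0, 0, 0], "roll": 0}
    - {"xyz": [0, 0, 0], "roll": 0}
    - {"xyz": [0, 0, 0], "roll": 0}
    - {"xyz": [0, 0, -0.02], "roll": 0}
    - {"xyz": [0, 0, -0.04], "roll": 0}
    - {"xyz": [0, 0, -0.04], "roll": 0}
    - {"xyz": [0, 0, -0.03], "roll": -0.105}
    - {"xyz": [0, 0, 0], "roll": -0.105}
    - {"xyz": [0, 0, 0], "roll": -0.105}
    - {"xyz": [0, 0, 0], "roll": 0}
  claw: 0.5

```text
time: 38.18
tcp_pos: [480.0, 78.7, 396.2]
orientation: [2.214, 2.227, 0.003]
force: [-0.9, 0.0, 0.0]
gripper_width: 63.8
grip_force: 0.0
```

```bash
python3 gl.py;python3 go.py 485.5 -362 100 0
```

```text
side 258 centre [ 488. -361.] size [55. 55.] top 62.0
top 151 centre [ 484. -362.] size [52. 53.] top 65.0
t 38.3 grasp [479.8  78.6 240.2] yaw -0.1 tilt [ 0.  0. -1.] q6 0.16 F [ 0.3  0.  -0.1] w 63.7
shift [-0.4406  0.0067  0.1402] /rows: 12  roll -0.002 alt 3.139
```

Call:
move_arm:
  targets:
    - {"xyz": [-0.0367, 0.0006, 0], "roll": 0}
    - {"xyz": [-0.0367, 0.0006, 0], "roll": 0}
    - {"xyz": [-0.0367, 0.0006, 0], "roll": 0}
    - {"xyz": [-0.0367, 0.0006, 0], "roll": 0}
    - {"xyz": [-0.0367, 0.0006, 0], "roll": 0}
    - {"xyz": [-0.0367, 0.0006, 0], "roll": 0}
    - {"xyz": [-0.0367, 0.0006, 0], "roll": 0}
    - {"xyz": [-0.0367, 0.0006, 0], "roll": 0}
    - {"xyz": [-0.0367, 0.0006, 0], "roll": 0}
    - {"xyz": [-0.0367, 0.0006, 0], "roll": 0}
    - {"xyz": [-0.0367, 0.0006, 0], "roll": 0}
    - {"xyz": [-0.0367, 0.0006, 0], "roll": 0}
    - {"xyz": [0, 0, 0.04], "roll": 0}
    - {"xyz": [0, 0, 0.04], "roll": 0}
    - {"xyz": [0, 0, 0.04], "roll": 0}
    - {"xyz": [0, 0, 0.02], "roll": 0}
    - {"xyz": [0, 0, 0], "roll": 0}
    - {"xyz": [0, 0, 0], "roll": 0}
  claw: 0.7

```text
time: 39.78
tcp_pos: [487.4, -361.6, 253.9]
orientation: [-2.221, -2.218, 0.001]
force: [-0.1, -0.8, 1.9]
gripper_width: 72.8
grip_force: 0.0
```

```bash
python3 go.py 485.5 -362 33 0
```

```text
t 39.8 grasp [ 487.4 -361.6   98.9] yaw -0.1 tilt [-0.003  0.002 -1.   ] q6 -0.64 F [-0.1 -0.8  1.9] w 72.8
shift [-0.0006 -0.0017  0.0659] /rows: 2  roll -0.001 alt 3.140
```

Call:
move_arm:
  targets:
    - {"xyz": [-0.0005, -0.0015, 0.03], "roll": 0}
    - {"xyz": [0, 0, 0.025], "roll": 0}
    - {"xyz": [0, 0, 0.01], "roll": 0}
    - {"xyz": [0, 0, 0], "roll": 0}
    - {"xyz": [0, 0, 0], "roll": 0}

```text
time: 40.2
tcp_pos: [486.8, -362.6, 191.4]
orientation: [2.22, 2.221, 0.0]
force: [-0.4, -0.4, -0.7]
gripper_width: 72.4
grip_force: 0.0
```

Call:
move_arm:
  targets:
    - {"xyz": [0, 0, 0], "roll": 0}
    - {"xyz": [0, 0, 0], "roll": 0}
    - {"xyz": [0, 0, 0], "roll": 0}
    - {"xyz": [0, 0, 0], "roll": 0}
    - {"xyz": [0, 0, 0], "roll": 0}
    - {"xyz": [0, 0, -0.01], "roll": 0}
    - {"xyz": [0, 0, -0.03], "roll": 0}
    - {"xyz": [0, 0, -0.04], "roll": 0}
    - {"xyz": [0, 0, -0.04], "roll": 0}
    - {"xyz": [0, 0, -0.04], "roll": 0}
    - {"xyz": [0, 0, -0.04], "roll": 0}
    - {"xyz": [0, 0, 0], "roll": 0}
  claw: -1

```text
time: 41.2
tcp_pos: [487.8, -363.4, 400.3]
orientation: [2.211, 2.212, 0.003]
force: [1.3, -1.4, 0.7]
gripper_width: 53.2
grip_force: 31.7
```

```bash
python3 go.py 446.6 -24.4 150 -18
```

```text
t 41.2 grasp [ 487.8 -363.4  245.3] yaw 0.1 tilt [ 0.011 -0.008 -1.   ] q6 -0.64 F [ 1.3 -1.4  0.7] w 53.2
shift [ 0.3398 -0.0419  0.0919] /rows: 9  roll 0.315 alt -2.827
```

Call:
move_arm:
  targets:
    - {"xyz": [0.0378, -0.0047, 0], "roll": 0}
    - {"xyz": [0.0378, -0.0047, 0], "roll": 0}
    - {"xyz": [0.0378, -0.0047, 0], "roll": 0}
    - {"xyz": [0.0378, -0.0047, 0], "roll": 0}
    - {"xyz": [0.0378, -0.0047, 0], "roll": 0}
    - {"xyz": [0.0378, -0.0047, 0], "roll": 0}
    - {"xyz": [0.0378, -0.0047, 0], "roll": 0}
    - {"xyz": [0.0378, -0.0047, 0], "roll": 0}
    - {"xyz": [0.0378, -0.0047, 0], "roll": 0}
    - {"xyz": [0, 0, 0.02], "roll": 0.105}
    - {"xyz": [0, 0, 0.03], "roll": 0.105}
    - {"xyz": [0, 0, 0.02], "roll": 0.105}
    - {"xyz": [0, 0, 0], "roll": 0}
    - {"xyz": [0, 0, 0], "roll": 0}

```text
time: 42.37
tcp_pos: [443.3, -22.0, 320.4]
orientation: [-2.538, -1.851, 0.001]
force: [0.1, -0.4, 0.5]
gripper_width: 53.2
grip_force: 31.9
```

```bash
python3 go.py 446.6 -24.4 110 -18
```

```text
t 42.4 grasp [443.3 -22.  165.4] yaw -17.8 tilt [-0.001  0.    -1.   ] q6 0.26 F [ 0.1 -0.4  0.5] w 53.2
shift [-0.0013  0.0039  0.0554] /rows: 2  roll 0.003 alt -3.138
```

Call:
move_arm:
  targets:
    - {"xyz": [-0.0015, 0.0035, 0.015], "roll": 0}
    - {"xyz": [0, 0, 0.02], "roll": 0}
    - {"xyz": [0, 0, 0.02], "roll": 0}
    - {"xyz": [0, 0, 0], "roll": 0}
    - {"xyz": [0, 0, 0], "roll": 0}

```text
time: 42.78
tcp_pos: [446.8, -24.8, 266.0]
orientation: [2.54, 1.849, 0.0]
force: [-0.5, -0.3, 0.8]
gripper_width: 53.0
grip_force: 31.9
```

Call:
move_arm:
  targets:
    - {"xyz": [0, 0, 0], "roll": 0}
    - {"xyz": [0, 0, 0], "roll": 0}
    - {"xyz": [0, 0, 0], "roll": 0}
    - {"xyz": [0, 0, 0], "roll": 0}
    - {"xyz": [0, 0, -0.02], "roll": 0}
    - {"xyz": [0, 0, -0.04], "roll": 0}
    - {"xyz": [0, 0, -0.04], "roll": 0}
    - {"xyz": [0, 0, -0.04], "roll": 0}
    - {"xyz": [0, 0, 0], "roll": 0}
    - {"xyz": [0, 0, 0], "roll": 0}
  claw: 0.5

```text
time: 43.62
tcp_pos: [447.0, -24.6, 407.7]
orientation: [2.538, 1.845, 0.007]
force: [-0.2, 0.2, 0.0]
gripper_width: 64.2
grip_force: 0.0
```

```bash
cat > lid.py <<'E'
from h import *
from m2 import circ
for n,dy in (('side',2.5),('top',-2.5)):
    c=cam(n,'lid_'+n+'.png'); W=c['W']; hsv=cv2.cvtColor(c['pixels'],cv2.COLOR_RGB2HSV)
    m=(hsv[...,2]<70)&(W[...,2]>38)&(W[...,2]<75)&(np.hypot(W[...,0]-468,W[...,1]-380)<110)&(W[...,1]>280)
    if m.sum()>10: q=W[m]; t=q[q[:,2]>56]; print(n,'knob',len(q),((q.min(0)+q.max(0))/2+[0,dy,0]).round(1),'top',len(t),(t.mean(0)+[0,dy,0]).round(1),np.ptp(t,axis=0).round())
    m=(W[...,2]>6)&(W[...,2]<30)&(np.hypot(W[...,0]-468,W[...,1]-380)<160)&(W[...,1]>270)&(hsv[...,1]<60)
    k,l,st,ce=cv2.connectedComponentsWithStats(m.astype(np.uint8)); i=1+np.argmax(st[1:,4]); b=(l==i).astype(np.uint8)
    h=cv2.convexHull(max(cv2.findContours(b,cv2.RETR_EXTERNAL,cv2.CHAIN_APPROX_NONE)[0],key=len))[:,0]
    p=np.array([ray(c,u,v,12)[:2] for u,v in h])+[0,dy]; print(n,'lid',st[i],circ(p),circ(p,100))
E
python3 lid.py; python3 go.py 468 380 150 -18
python3 - <<'E'
from h import *
a=cv2.resize(cam('side')['pixels'][140:300,160:350,::-1],(400,337),interpolation=cv2.INTER_CUBIC)
b=cv2.resize(cam('top')['pixels'][170:290,190:350,::-1],(400,300),interpolation=cv2.INTER_CUBIC)
cv2.imwrite('pics/d8.png',np.hstack([a[:300],b]))
E
```

```text
side knob 85 [469.8 383.6  54.8] top 77 [469.4 383.1  61.3] [33. 36. 11.]
side lid [179 170  54  32 831] (array([474.4, 392.2,  95.1]), np.float64(4.51)) (array([469.7, 387.2,  90. ]), np.float64(5.15))
top lid [175 218  18  37 343] (array([441.2, 426.7,  73.2]), np.float64(8.7)) (array([469.9, 392.2,  90. ]), np.float64(10.4))
t 43.7 grasp [445.9 -24.6 249.7] yaw -18.0 tilt [-0.  0. -1.] q6 0.26 F [-0.1  0.1 -0.3] w 63.9
shift [ 0.3916 -0.1038  0.0997] /rows: 11  roll 0.000 alt -3.141
```

View pics/d8.png

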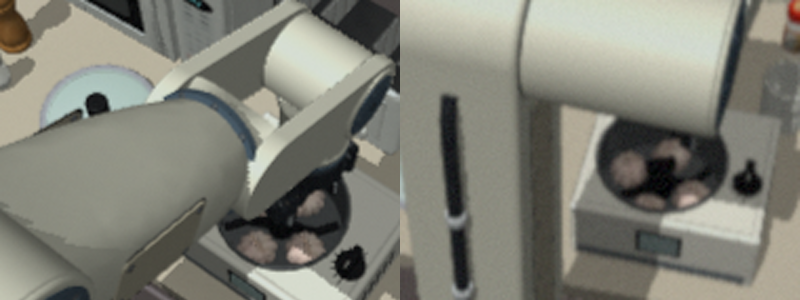

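The picture shows all four bulbs round the paddle in the bowl. The lid is unmoved, with its knob at about (469.5, 383).

Call:
move_arm:
  targets:
    - {"xyz": [0.0359, -0.0094, 0], "roll": 0}
    - {"xyz": [0.0359, -0.0094, 0], "roll": 0}
    - {"xyz": [0.0359, -0.0094, 0], "roll": 0}
    - {"xyz": [0.0359, -0.0094, 0], "roll": 0}
    - {"xyz": [0.0359, -0.0094, 0], "roll": 0}
    - {"xyz": [0.0359, -0.0094, 0], "roll": 0}
    - {"xyz": [0.0359, -0.0094, 0], "roll": 0}
    - {"xyz": [0.0359, -0.0094, 0], "roll": 0}
    - {"xyz": [0.0359, -0.0094, 0], "roll": 0}
    - {"xyz": [0.0359, -0.0094, 0], "roll": 0}
    - {"xyz": [0.0359, -0.0094, 0], "roll": 0}
    - {"xyz": [0, 0, 0.04], "roll": 0}
    - {"xyz": [0, 0, 0.04], "roll": 0}
    - {"xyz": [0, 0, 0.03], "roll": 0}
    - {"xyz": [0, 0, 0], "roll": 0}
    - {"xyz": [0, 0, 0], "roll": 0}
  claw: 0.4

```text
time: 45.15
tcp_pos: [469.3, 382.4, 292.6]
orientation: [2.541, 1.847, -0.009]
force: [0.0, 0.1, -0.0]
gripper_width: 60.2
grip_force: 0.0
```

```bash
python3 lid.py; python3 go.py 469.5 383 58 -18
```

```text
side knob 98 [469.5 383.5  55.6] top 74 [469.7 384.1  61.7] [33. 33. 12.]
side lid [ 179  170   59   52 2030] (array([471.4, 384.4,  99.1]), np.float64(1.23)) (array([471.6, 384.6,  90. ]), np.float64(1.63))
top lid [220 216  14  30 124] (array([480.8, 349.2,  85.4]), np.float64(7.13)) (array([476. , 366.1,  90. ]), np.float64(7.3))
t 45.2 grasp [470.6 383.2 141.1] yaw -18.0 tilt [ 0.001  0.001 -1.   ] q6 1.00 F [0.9 1.3 0.5] w 59.9
shift [-0.0006 -0.001   0.0831] /rows: 3  roll -0.000 alt 3.142
```

Call:
move_arm:
  targets:
    - {"xyz": [0.0005, 0, 0.03], "roll": 0}
    - {"xyz": [0, 0, 0.03], "roll": 0}
    - {"xyz": [0, 0, 0.022], "roll": 0}
    - {"xyz": [0, 0, 0], "roll": 0}
    - {"xyz": [0, 0, 0], "roll": 0}
  grip_force: 25

```text
time: 45.67
tcp_pos: [470.7, 383.6, 214.2]
orientation: [-2.542, -1.846, -0.001]
force: [0.1, -0.2, -0.3]
gripper_width: 59.9
grip_force: 0.0
```

Call:
move_arm:
  targets:
    - {"xyz": [0, 0, 0], "roll": 0}
    - {"xyz": [0, 0, 0], "roll": 0}
    - {"xyz": [0, 0, 0], "roll": 0}
    - {"xyz": [0, 0, 0], "roll": 0}
    - {"xyz": [0, 0, 0], "roll": 0}
    - {"xyz": [0, 0, 0], "roll": 0}
  claw: -1

```text
time: 46.17
tcp_pos: [471.1, 384.1, 215.7]
orientation: [-2.541, -1.847, -0.007]
force: [-0.4, -0.8, 7.1]
gripper_width: 35.8
grip_force: 24.3
```

```bash
python3 go.py 463.3 27 250 -18
```

```text
t 46.2 grasp [471.1 384.1  60.7] yaw -18.0 tilt [ 0.003  0.003 -1.   ] q6 1.00 F [-0.4 -0.8  7.1] w 35.8
shift [-0.3414  0.1033 -0.1903] /rows: 11  roll 0.000 alt -3.141
```

Call:
move_arm:
  targets:
    - {"xyz": [0, 0, 0], "roll": 0}
    - {"xyz": [0, 0, 0], "roll": 0}
    - {"xyz": [0, 0, -0.01], "roll": 0}
    - {"xyz": [0, 0, -0.02], "roll": 0}
    - {"xyz": [0, 0, -0.03], "roll": 0}
    - {"xyz": [0, 0, -0.03], "roll": 0}
    - {"xyz": [0, 0, -0.03], "roll": 0}
    - {"xyz": [0, 0, -0.03], "roll": 0}
    - {"xyz": [0, 0, -0.03], "roll": 0}
    - {"xyz": [0, 0, -0.015], "roll": 0}
    - {"xyz": [0, 0, 0], "roll": 0}
    - {"xyz": [0, 0, 0], "roll": 0}
  grip_force: 60

```text
time: 47.17
tcp_pos: [470.0, 383.3, 409.3]
orientation: [-2.541, -1.847, -0.004]
force: [-0.9, 0.0, -3.8]
gripper_width: 35.4
grip_force: 60.7
```

Call:
move_arm:
  targets:
    - {"xyz": [-0.0241, 0.0073, 0], "roll": 0}
    - {"xyz": [-0.0241, 0.0073, 0], "roll": 0}
    - {"xyz": [-0.0241, 0.0073, 0], "roll": 0}
    - {"xyz": [-0.0241, 0.0073, 0], "roll": 0}
    - {"xyz": [-0.0241, 0.0073, 0], "roll": 0}
    - {"xyz": [-0.0241, 0.0073, 0], "roll": 0}
    - {"xyz": [-0.0241, 0.0073, 0], "roll": 0}
    - {"xyz": [-0.0241, 0.0073, 0], "roll": 0}
    - {"xyz": [-0.0241, 0.0073, 0], "roll": 0}
    - {"xyz": [-0.0241, 0.0073, 0], "roll": 0}
    - {"xyz": [-0.0241, 0.0073, 0], "roll": 0}
    - {"xyz": [-0.0241, 0.0073, 0], "roll": 0}
    - {"xyz": [-0.0241, 0.0073, 0], "roll": 0}
    - {"xyz": [-0.0241, 0.0073, 0], "roll": 0}
    - {"xyz": [0, 0, 0], "roll": 0}
    - {"xyz": [0, 0, 0], "roll": 0}

```text
time: 48.5
tcp_pos: [462.4, 29.9, 406.5]
orientation: [-2.542, -1.843, 0.004]
force: [-0.5, 0.4, -2.8]
gripper_width: 34.8
grip_force: 60.6
```

```bash
python3 go.py 463.3 27.2 200 -18;python3 - <<'E'
from h import *
a=cv2.resize(cam('side')['pixels'][180:300,230:390,::-1],(400,300),interpolation=cv2.INTER_CUBIC)
b=cv2.resize(cam('top')['pixels'][170:290,220:380,::-1],(400,300),interpolation=cv2.INTER_CUBIC)
cv2.imwrite('pics/d9.png',np.hstack([a,b]))
E
```

```text
t 48.5 grasp [462.4  29.9 251.5] yaw -18.1 tilt [-0.003 -0.    -1.   ] q6 0.38 F [-0.5  0.4 -2.8] w 34.8
shift [-0.0022  0.0019  0.0515] /rows: 2  roll -0.002 alt 3.139
```

View pics/d9.png

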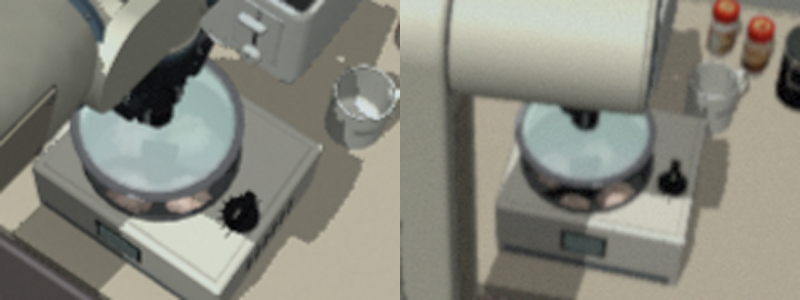

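The picture shows the lid held level over the bowl, centred at (158,125) and (587,150). I'll lower it.

Call:
move_arm:
  targets:
    - {"xyz": [-0.0022, 0.0018, 0.01], "roll": 0}
    - {"xyz": [0, 0, 0.015], "roll": 0}
    - {"xyz": [0, 0, 0.015], "roll": 0}
    - {"xyz": [0, 0, 0.01], "roll": 0}
    - {"xyz": [0, 0, 0], "roll": 0}
    - {"xyz": [0, 0, 0], "roll": 0}

```text
time: 49.1
tcp_pos: [464.0, 28.7, 357.3]
orientation: [-2.54, -1.847, 0.002]
force: [0.0, 0.2, -2.6]
gripper_width: 35.1
grip_force: 60.7
```

Call:
move_arm:
  targets:
    - {"xyz": [0, 0, 0.003], "roll": 0}
    - {"xyz": [0, 0, 0.003], "roll": 0}
    - {"xyz": [0, 0, 0.002], "roll": 0}
    - {"xyz": [0, 0, 0], "roll": 0}
    - {"xyz": [0, 0, 0], "roll": 0}

```text
time: 49.52
tcp_pos: [464.2, 28.3, 350.1]
orientation: [2.541, 1.847, 0.0]
force: [0.4, 0.9, -3.7]
gripper_width: 35.0
grip_force: 60.7
```

```bash
python3 go.py 463.3 27.2 189.7 -18
```

```text
t 49.5 grasp [464.2  28.3 195.1] yaw -18.0 tilt [ 0. -0. -1.] q6 0.37 F [ 0.4  0.9 -3.7] w 35.0
shift [-0.0013 -0.0005  0.0054] /rows: 1  roll 0.000 alt -3.141
```

Call:
move_arm:
  targets:
    - {"xyz": [-0.001, -0.0005, 0.002], "roll": 0}
    - {"xyz": [0, 0, 0.002], "roll": 0}
    - {"xyz": [0, 0, 0.001], "roll": 0}
    - {"xyz": [0, 0, 0.0005], "roll": 0}
    - {"xyz": [0, 0, 0], "roll": 0}
    - {"xyz": [0, 0, 0], "roll": 0}

```text
time: 50.02
tcp_pos: [463.3, 27.4, 345.0]
orientation: [2.542, 1.847, -0.0]
force: [-3.6, -0.5, 5.5]
gripper_width: 35.0
grip_force: 61.6
```

```bash
python3 go.py 463.3 27.2 189.7 -18
```

```text
t 50.0 grasp [463.3  27.4 190. ] yaw -18.0 tilt [-0. -0. -1.] q6 0.37 F [-3.6 -0.5  5.5] w 35.0
shift [-0.0002  0.0001  0.0003] /rows: 1  roll 0.000 alt -3.142
```

Call:
move_arm:
  targets:
    - {"xyz": [0, 0, 0], "roll": 0}
    - {"xyz": [0, 0, 0], "roll": 0}
    - {"xyz": [0, 0, 0], "roll": 0}
    - {"xyz": [0, 0, 0], "roll": 0}
    - {"xyz": [0, 0, -0.01], "roll": 0}
    - {"xyz": [0, 0, -0.02], "roll": 0}
    - {"xyz": [0, 0, -0.03], "roll": 0}
    - {"xyz": [0, 0, -0.015], "roll": 0}
    - {"xyz": [0, 0, 0], "roll": 0}
  claw: 0.3

```text
time: 50.77
tcp_pos: [464.5, 27.6, 423.6]
orientation: [2.539, 1.845, 0.008]
force: [-0.1, -0.4, -0.1]
gripper_width: 55.7
grip_force: 0.0
```

Call:
move_arm:
  targets:
    - {"xyz": [0, 0, 0], "roll": -0.11}
    - {"xyz": [0, 0, 0], "roll": -0.11}
    - {"xyz": [0, 0, 0], "roll": -0.11}
    - {"xyz": [0, 0, 0], "roll": -0.11}
    - {"xyz": [0, 0, 0], "roll": -0.11}
    - {"xyz": [0, 0, 0], "roll": -0.11}
    - {"xyz": [0, 0, 0], "roll": -0.11}
    - {"xyz": [0, 0, 0], "roll": -0.11}
    - {"xyz": [0, 0, 0], "roll": -0.11}
    - {"xyz": [0, 0, 0], "roll": -0.11}
    - {"xyz": [0, 0, 0], "roll": -0.11}
    - {"xyz": [0, 0, 0], "roll": -0.11}
    - {"xyz": [0, 0, 0], "roll": -0.11}
    - {"xyz": [0, 0, 0], "roll": -0.11}
    - {"xyz": [0, 0, 0], "roll": -0.11}
    - {"xyz": [0, 0, 0], "roll": -0.11}
    - {"xyz": [0, 0, 0], "roll": -0.11}
    - {"xyz": [0, 0, 0], "roll": 0}

```text
time: 52.27
tcp_pos: [463.2, 27.5, 419.2]
orientation: [-0.015, -3.141, 0.0]
force: [0.5, 0.3, -0.5]
gripper_width: 55.7
grip_force: 0.0
```

```bash
python3 go.py 440.5 -101.2 230 89;python3 - <<'E'
from h import *
for n in('side','top'):
    c=cam(n);W=c['W'];hsv=cv2.cvtColor(c['pixels'],cv2.COLOR_RGB2HSV)
    r=np.hypot(W[...,0]-463.3,W[...,1]-27.2+(2.5 if n=='side' else -2.5))
    m=(r>88)&(r<97)&(W[...,2]>125)&(W[...,2]<175)
    p=W[m];p=p[np.abs(p[:,2]-np.median(p[:,2]))<7]
    A=np.c_[p[:,:2]-[463,27],np.ones(len(p))]; print(n,len(p),np.linalg.lstsq(A,p[:,2],rcond=None)[0].round(3))
E
```

```text
t 52.3 grasp [463.2  27.5 264.2] yaw 89.4 tilt [-0.001 -0.    -1.   ] q6 -1.50 F [ 0.5  0.3 -0.5] w 55.7
shift [ 0.0214 -0.1289  0.0342] /rows: 4  roll 0.008 alt -3.134
side 392 [1.00000e-03 1.00000e-03 1.41391e+02]
top 244 [-3.0000e-03  2.0000e-03  1.4379e+02]
```

Lid is level at about 142 mm, flush on the rim. On to the dial.

Call:
move_arm:
  targets:
    - {"xyz": [0.0054, -0.0322, 0], "roll": 0}
    - {"xyz": [0.0054, -0.0322, 0], "roll": 0}
    - {"xyz": [0.0054, -0.0322, 0], "roll": 0}
    - {"xyz": [0.0054, -0.0322, 0], "roll": 0}
    - {"xyz": [0, 0, 0.03], "roll": 0}
    - {"xyz": [0, 0, 0.03], "roll": 0}
    - {"xyz": [0, 0, 0], "roll": 0}
    - {"xyz": [0, 0, 0], "roll": 0}
  claw: 0
  grip_force: 20

```text
time: 53.03
tcp_pos: [439.3, -100.9, 358.8]
orientation: [-0.027, -3.138, -0.001]
force: [0.4, 0.4, -0.4]
gripper_width: 42.6
grip_force: 0.0
```

```bash
python3 go.py 440.5 -101.2 163 89
```

```text
t 53.0 grasp [ 439.3 -100.9  203.8] yaw 89.0 tilt [-0.004  0.001 -1.   ] q6 -1.78 F [ 0.4  0.4 -0.4] w 42.6
shift [-0.0013 -0.0003  0.0408] /rows: 2  roll 0.000 alt -3.142
```

Call:
move_arm:
  targets:
    - {"xyz": [-0.001, 0, 0], "roll": 0}
    - {"xyz": [0, 0, 0], "roll": 0}
    - {"xyz": [0, 0, 0], "roll": 0}
    - {"xyz": [0, 0, 0.015], "roll": 0}
    - {"xyz": [0, 0, 0.015], "roll": 0}
    - {"xyz": [0, 0, 0.0095], "roll": 0}
    - {"xyz": [0, 0, 0], "roll": 0}
    - {"xyz": [0, 0, 0], "roll": 0}
  claw: -0.45

```text
time: 53.7
tcp_pos: [441.0, -100.9, 320.2]
orientation: [-0.023, -3.141, -0.0]
force: [0.7, -0.2, 0.1]
gripper_width: 23.5
grip_force: 0.0
```

Call:
move_arm:
  targets:
    - {"xyz": [0, 0, 0], "roll": 0}
    - {"xyz": [0, 0, 0], "roll": 0}
    - {"xyz": [0, 0, 0], "roll": 0}
    - {"xyz": [0, 0, 0], "roll": 0}
    - {"xyz": [0, 0, 0], "roll": 0}
  claw: -1

```text
time: 54.12
tcp_pos: [441.2, -101.3, 320.8]
orientation: [0.023, 3.14, -0.001]
force: [-2.3, -4.4, 6.6]
gripper_width: 13.5
grip_force: 26.1
```

```bash
python3 go.py 440.5 -101.2 163 89; python3 -c "
from plant import env
print(env.read_state()['moment'])"
```

```text
t 54.1 grasp [ 441.2 -101.3  165.8] yaw 89.1 tilt [ 0.001 -0.001 -1.   ] q6 -1.78 F [-2.3 -4.4  6.6] w 13.5
shift [0.0007 0.0001 0.0028] /rows: 1  roll 0.003 alt -3.139
[-0.55987353  0.34489248 -0.10503155]
```

Call:
move_arm:
  targets:
    - {"xyz": [0, 0, -0.001], "roll": 0.06}
    - {"xyz": [0, 0, 0], "roll": 0.11}
    - {"xyz": [0, 0, 0], "roll": 0.11}
    - {"xyz": [0, 0, 0], "roll": 0.11}
    - {"xyz": [0, 0, 0], "roll": 0.11}
    - {"xyz": [0, 0, 0], "roll": 0.11}
    - {"xyz": [0, 0, 0], "roll": 0.11}
    - {"xyz": [0, 0, 0], "roll": 0.11}
    - {"xyz": [0, 0, 0], "roll": 0.11}
    - {"xyz": [0, 0, 0], "roll": 0.11}
    - {"xyz": [0, 0, 0], "roll": 0.11}
    - {"xyz": [0, 0, 0], "roll": 0.11}
    - {"xyz": [0, 0, 0], "roll": 0.11}
    - {"xyz": [0, 0, 0], "roll": 0.11}
    - {"xyz": [0, 0, 0], "roll": 0.11}
    - {"xyz": [0, 0, 0], "roll": 0.11}
    - {"xyz": [0, 0, 0], "roll": 0.11}
    - {"xyz": [0, 0, 0], "roll": 0.11}
    - {"xyz": [0, 0, 0], "roll": 0.11}
    - {"xyz": [0, 0, 0], "roll": 0.11}
  grip_force: 40

```text
time: 55.78
tcp_pos: [440.7, -101.6, 320.9]
orientation: [2.776, 1.467, -0.002]
force: [-1.6, -8.4, -2.4]
gripper_width: 13.1
grip_force: 42.2
```

Call:
move_arm:
  targets:
    - {"xyz": [0, 0, 0], "roll": 0.11}
    - {"xyz": [0, 0, 0], "roll": 0.11}
    - {"xyz": [0, 0, 0], "roll": 0.11}
    - {"xyz": [0, 0, 0], "roll": 0.11}
    - {"xyz": [0, 0, 0], "roll": 0.11}
    - {"xyz": [0, 0, 0], "roll": 0.11}
    - {"xyz": [0, 0, 0], "roll": 0.11}
    - {"xyz": [0, 0, 0], "roll": 0.11}
    - {"xyz": [0, 0, 0], "roll": 0.11}
    - {"xyz": [0, 0, 0], "roll": 0.11}
    - {"xyz": [0, 0, 0], "roll": 0.05}
    - {"xyz": [0, 0, 0], "roll": 0}
    - {"xyz": [0, 0, 0], "roll": 0}

```text
time: 56.87
tcp_pos: [440.5, -101.3, 320.9]
orientation: [3.129, -0.272, -0.002]
force: [-1.8, -6.5, -1.5]
gripper_width: 13.1
grip_force: 42.5
```

```bash
python3 go.py 440.5 -101.2 163 89; python3 -c "
from plant import env
print(env.read_state()['moment'])"
```

```text
t 56.9 grasp [ 440.5 -101.3  165.9] yaw -99.9 tilt [-0.001 -0.001 -1.   ] q6 1.52 F [-1.8 -6.5 -1.5] w 13.1
shift [ 0.     -0.0001  0.0029] /rows: 1  roll -0.156 alt 2.986
[-1.00322618  0.43780815 -0.0379947 ]
```

Call:
move_arm:
  targets:
    - {"xyz": [0, 0, 0], "roll": 0.04}
    - {"xyz": [0, 0, 0], "roll": 0.04}
    - {"xyz": [0, 0, 0], "roll": 0.04}
    - {"xyz": [0, 0, 0], "roll": 0.03}
    - {"xyz": [0, 0, 0], "roll": 0}
    - {"xyz": [0, 0, 0], "roll": 0}

```text
time: 57.37
tcp_pos: [440.5, -101.2, 320.9]
orientation: [3.1, -0.501, -0.001]
force: [-2.8, -4.8, -0.7]
gripper_width: 12.9
grip_force: 44.9
```

```bash
python3 go.py 440.5 -101.2 163 89; python3 -c "
from plant import env
print(env.read_state()['moment'])"
```

```text
t 57.4 grasp [ 440.5 -101.2  165.9] yaw -108.4 tilt [-0.001 -0.001 -1.   ] q6 1.66 F [-2.8 -4.8 -0.7] w 12.9
shift [-0.      0.      0.0029] /rows: 1  roll -0.303 alt 2.839
[-0.90653575  0.49381242  0.9374118 ]
```

Call:
move_arm:
  targets:
    - {"xyz": [0, 0, 0], "roll": -0.03}
    - {"xyz": [0, 0, 0], "roll": 0}

```text
time: 57.53
tcp_pos: [440.5, -101.2, 320.9]
orientation: [3.108, -0.453, -0.001]
force: [-2.9, -5.8, -0.4]
gripper_width: 13.3
grip_force: 42.6
```

Call:
move_arm:
  targets:
    - {"xyz": [0, 0, 0], "roll": 0}
    - {"xyz": [0, 0, 0], "roll": 0}
    - {"xyz": [0, 0, 0], "roll": 0}
    - {"xyz": [0, 0, 0], "roll": 0}
    - {"xyz": [0, 0, -0.02], "roll": 0}
    - {"xyz": [0, 0, -0.04], "roll": 0}
    - {"xyz": [0, 0, -0.04], "roll": 0}
    - {"xyz": [0.025, 0.025, 0], "roll": 0}
    - {"xyz": [0.025, 0.025, 0], "roll": 0}
    - {"xyz": [0.025, 0.025, 0], "roll": 0}
    - {"xyz": [0.025, 0.025, 0], "roll": 0}
    - {"xyz": [0.02, 0.025, 0], "roll": 0}
    - {"xyz": [0, 0.025, 0], "roll": 0}
    - {"xyz": [0, 0.025, 0], "roll": 0}
    - {"xyz": [0, 0.025, 0], "roll": 0}
    - {"xyz": [0, 0, 0], "roll": 0}
  claw: -0.5

```text
time: 58.87
tcp_pos: [497.1, -330.3, 420.8]
orientation: [3.106, -0.462, -0.0]
force: [-0.2, -0.5, -0.6]
gripper_width: 21.3
grip_force: 0.0
```

```bash
python3 - <<'E'
from h import *
for n,dy in(('side',2.5),('top',-2.5)):
    c=cam(n);W=c['W']
    m=(W[...,2]>160)&(W[...,2]<178)&(np.hypot(W[...,0]-440.5,W[...,1]+101.2+dy)<32)
    if m.sum()>5: print(n,m.sum(),cv2.minAreaRect(W[m][:,:2].astype(np.float32)))
    r=np.hypot(W[...,0]-463.3,W[...,1]-27.2+dy)
    k=(r>88)&(r<97)&(W[...,2]>125)&(W[...,2]<175); print('lid rim z',k.sum(),np.percentile(W[k][:,2],[10,50,90]).round(1))
a=cv2.resize(cam('side')['pixels'][180:300,230:390,::-1],(400,300),interpolation=cv2.INTER_CUBIC)
b=cv2.resize(c['pixels'][170:290,220:380,::-1],(400,300),interpolation=cv2.INTER_CUBIC)
cv2.imwrite('pics/d10.png',np.hstack([a,b]))
E
```

```text
lid rim z 13 [140.3 142.2 145.1]
top 45 ((442.14520263671875, -98.67440795898438), (14.613542556762695, 41.594112396240234), 76.5618896484375)
lid rim z 180 [135.6 143.5 148. ]
```

View pics/d10.png

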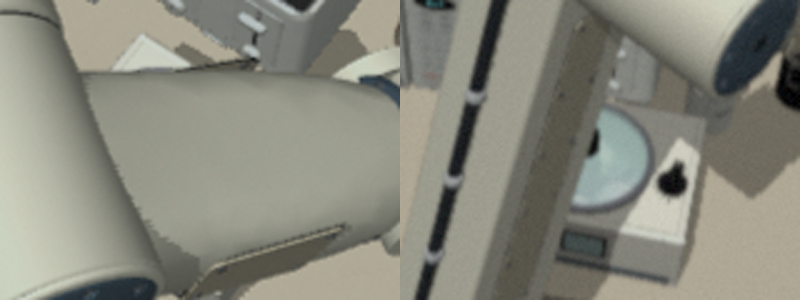

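The right view shows the lid on the bowl at (605,165) and the dial bar at about -13°. I expected -16°, so it is at the end stop within measuring error. The robot is clear, so I'm handing in.

```bash
python3 -c "
from plant import env
print(env.sign_off())"
```

```text
the job is handed in; nothing more can be done
None
```

The job is handed in: dial turned off first, paddle seated home, all four garlic bulbs in the bowl, lid flush on the rim, and last the dial turned clockwise to its end stop; no verdict came back.

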